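Rack the dried clock wheels and snap the keeper on

ROBOT

A 6-joint arm with a two-finger parallel gripper is mounted at the origin on the work surface. World frame = base frame: x ahead of the robot, y to its left, z up, the work surface at z = 0. Lengths are in mm, angles in degrees, forces in N, time in s.
With the tool pointing down it reaches from about 350 to 850 mm from the base axis. Payload 8.1 kg.
Tool frame: the origin (TCP) lies between the finger pads; the fingertips stand 17 mm ahead of it and the grasp point (between the pads) lies 2 mm behind it; z points along the fingers, y is the line along which they close (so a half turn about z gives the same grasp; the last joint's range is limited). The gripper opens to 85 mm and grips with 20 to 120 N. Pads are 22 mm wide; open, the fingers measure 114 mm over their backs; the gripper's body (76 mm by 85 mm) begins 54 mm behind the grasp point. The pads swing forward as they close: fully open they stand 13 mm farther back than shut.
Start: joints at [68.388, 7.471, 85.268, -0, 87.261, -4.893], TCP at [172.584, 574.648, 248.292] pointing down, gripper open.
Joint ranges: [-169.43, 169.43], [-51.17, 129.36], [1.28, 143.12], [-76.62, 256.62], [0, 156.53], [-152.29, 152.29]. Speed limits (degrees/s): [136.94, 136.94, 159.86, 180, 180, 180].

INTERFACE

Orientations are given as [roll, pitch, yaw] about the fixed x, y, z axes, in that order (R = Rz(yaw) Ry(pitch) Rx(roll)).
In Python, from bench import sense, snapshot, hand_in, trace, place_of gives the robot as it stands.
- The arm moves only by the shell command python3 -m handwheel 'ROWS' [FORCE]. ROWS is JSON, a list of rows, each a list of 7 numbers: the opening, from -1 (shut) to 1 (fully open), then the shift along the tool's x, y, z in cm, then the turn, a rotation vector about the tool's x, y, z in rad. A call has 1 to 12 rows; each row shifts and turns the commanded pose from where the row before left it, along the tool's axes as they then stand; what a row does not reach is not made up. A row lasts 1/12 s, in which the tool goes at most 41.7 mm and 7.16 degrees, less where a joint would pass 70% of its speed; a pose out of reach is approached as far as the arm can. A call with a gripper value outside its range is refused whole. The fingers move at their own pace and stop on an object; FORCE is the grip in N (left out, the last holds). Time passes only in rows, so rows that do not move let the fingers close. It gives the time, the measured TCP pose, the force, the opening and the grip force at its end, in the units of the state.
- sense(): the state, without advancing time (a new reading comes with each control period).
- snapshot(name): name is "scene" or "top" or "wrist"; returns a dict with "image" (400x640x3 uint8, red, green, blue), "intrinsics" (3x3 intrinsics, pixels), "R" (3x3) and "t" (3): a world point X has camera coordinates R X + t. Camera axes: x right, y down, z forward; pixel columns grow to the right and rows downward; lengths in mm; the calibration is good to about 2 mm. A picture is of the moment at which its call begins. There is no depth.
- hand_in(): hands the job in; it is judged then, once.
Trained networks look in a picture, given as the dict that the camera call returned (one of the last four; its "shot" number tells which), for a name from the list of things; names that differ only in an ending like _2 or _b are one class to them, and where a whole thing is asked for, a point or a joint stands for the part that bears it (a point fixed in the world has none). Each returns a list of dicts, best first, with "conf" (0 to 1); they miss things now and then, are a little off and sometimes report something else, mostly with a low value. They report only what shows in the picture. A call takes as long as a camera call. They do not tell look-alikes from the thing itself.
- trace(picture, query): "pixels" (400x640 bool, what is visible of it).
- place_of(picture, query): "location" ([x, y, z] in mm, in world coordinates, good to about 4 mm: a listed point, or the origin of a listed thing).
The state is a dict: "time": time; "joint_pos": joint angles; "qd": joint speeds; "joint_efforts": joint torques, N m; "tool_pos": TCP position; "tcp_rot": TCP orientation; "ft_force": force on the tool from outside, world axes, zero at the start; "wrist_torque": the same for the moment, N m; "finger_gap": finger opening in mm; "grip_force": force on a finger pad.
Only numpy, scipy, OpenCV 4.12 (cv2) and the standard library are available. Lean on these libraries where they do the work, as an engineer would, in place of code of your own. Each camera call takes 0.05 s, during which the arm holds its last target. There are 200 camera calls.

TASK

Take every brass wheel out of the drying stand and stand it upright, fully down, in a slot of its own in the cherry rack (any free slot). Once all of them are in, lay the keeper bar along the rack over them and press it down until the sprung clips at both its ends have snapped fully home over the rack's two round rails, then let go. Leave the count wheel and the fly fan where they are.

Things in the scene. Friction and masses are not known exactly. Their poses are not given: they have to be found in the camera images.
- wheel_a: toothed brass wheel, a solid disc 60 mm across and 6 mm thick (120 g). Origin at the disc's centre; own x is the wheel's axis (across its thickness). At the start it leans in the drying stand, its plane 30 deg from upright, with its whole upper half free on both faces; neighbours' faces are 30 mm apart. Absent in some starts (None). All wheels have the same size and any of them fits any slot.
- wheel_b: toothed brass wheel, a solid disc 60 mm across and 6 mm thick (120 g). Origin at the disc's centre; own x is the wheel's axis (across its thickness). At the start it leans in the drying stand, its plane 30 deg from upright, with its whole upper half free on both faces; neighbours' faces are 30 mm apart. Absent in some starts (None). All wheels have the same size and any of them fits any slot.
- wheel_c: toothed brass wheel, a solid disc 60 mm across and 6 mm thick (120 g). Origin at the disc's centre; own x is the wheel's axis (across its thickness). At the start it leans in the drying stand, its plane 30 deg from upright, with its whole upper half free on both faces; neighbours' faces are 30 mm apart. Absent in some starts (None). All wheels have the same size and any of them fits any slot.
- wheel_d: toothed brass wheel, a solid disc 60 mm across and 6 mm thick (120 g). Origin at the disc's centre; own x is the wheel's axis (across its thickness). At the start it leans in the drying stand, its plane 30 deg from upright, with its whole upper half free on both faces; neighbours' faces are 30 mm apart. Absent in some starts (None). All wheels have the same size and any of them fits any slot.
- wheel_e: toothed brass wheel, a solid disc 60 mm across and 6 mm thick (120 g). Origin at the disc's centre; own x is the wheel's axis (across its thickness). At the start it leans in the drying stand, its plane 30 deg from upright, with its whole upper half free on both faces; neighbours' faces are 30 mm apart. Absent in some starts (None). All wheels have the same size and any of them fits any slot.
- stand: drying stand, grey base 270 x 84 x 8 mm with five leaning aluminium seats in a row along its own x (at x = -72, -30, 12, 54, 96 mm). Fixed. Origin at the underside of the base; own z up. The wheels lean with their tops towards its own -x; a wheel's centre is 46 mm above the bench; the seats' back walls reach up to 8 mm short of the wheel's centre.
- rack: fixed cherry rack, 250 mm long (own x), 84 mm wide (own y); origin at the middle of its underside, own z up. Five upright slots across it at x = -64, -32, 0, 32, 64 mm, each 9 mm wide, open at the top (30 mm high), with a V bottom that centres a wheel in y. A 12 mm round steel rail along y at each end (x = -100, +100 mm, centre 70 mm high) on brass posts at y = -36, +36 mm.
- slot0 (a point): where the centre of a wheel is when it stands fully home in slot 0 of the rack (40 mm above the bench; the wheel's top is then at 70 mm); axes as the rack's, the wheel's axis lies along the rack's x
- slot1 (a point): where the centre of a wheel is when it stands fully home in slot 1 of the rack (40 mm above the bench; the wheel's top is then at 70 mm); axes as the rack's, the wheel's axis lies along the rack's x
- slot2 (a point): where the centre of a wheel is when it stands fully home in slot 2 of the rack (40 mm above the bench; the wheel's top is then at 70 mm); axes as the rack's, the wheel's axis lies along the rack's x
- slot3 (a point): where the centre of a wheel is when it stands fully home in slot 3 of the rack (40 mm above the bench; the wheel's top is then at 70 mm); axes as the rack's, the wheel's axis lies along the rack's x
- slot4 (a point): where the centre of a wheel is when it stands fully home in slot 4 of the rack (40 mm above the bench; the wheel's top is then at 70 mm); axes as the rack's, the wheel's axis lies along the rack's x
- rail_a (a point): centre of the round rail (12 mm diameter, along the rack's y) at the rack's own x = -100 mm, 70 mm high
- rail_b (a point): centre of the round rail (12 mm diameter, along the rack's y) at the rack's own x = 100 mm, 70 mm high
- keeper: loose keeper bar (about 190 g): cherry bar 232 x 34 x 7 mm along its own x, a two-armed sprung brass clip under each end, a grip block on top mid-way. Starts clips down. Origin under its middle, level with the clips' lower ends; own z up. The bar's underside is 14.4 and its top 21.4 mm above the origin. Goes on along the rack, either way round; when home, its origin is 61.6 mm above the bench.
- keeper_grip (a point): centre of the keeper's grip block, 44 mm long (own x), 24 mm wide (own y), 34 mm high, its top 55.4 mm above the keeper's origin; this point is 38.4 mm above the origin, axes as the keeper's
- keeper_a (a point): point in the mouth of the clip at the keeper's own x = -100 mm, 8.4 mm above its origin; it lies on the rail's centre line when the clip is snapped fully home. The arms spread along own x; pressed straight down, both clips together take roughly 10 to 20 N to snap past the rails until the bar rests on them. The bar's top is flat here, 13 mm above this point
- keeper_b (a point): point in the mouth of the clip at the keeper's own x = 100 mm, 8.4 mm above its origin; it lies on the rail's centre line when the clip is snapped fully home. The arms spread along own x; pressed straight down, both clips together take roughly 10 to 20 N to snap past the rails until the bar rests on them. The bar's top is flat here, 13 mm above this point
- count_wheel: brass count wheel 54 mm across with a short steel pin, lying flat; a bystander, origin at its underside
- fly_fan: small steel fly fan standing on its foot, 55 mm high; a bystander, origin at its underside
Things that resemble listed ones, but are neither listed nor needed, are in the scene too. Of the things that look like the keeper, take the one that is farthest to the robot's left at the start.

How it is judged:
By the outcome, as a careful person would: the job done as asked, in the order asked, and still so for the second after the job is handed in, with the robot touching nothing.
Of wheel_a, wheel_b, wheel_c, wheel_d, wheel_e only 3 to 5 are there at a start; the rules pass over those that are not, and their reading is None.
At some moment in a run one of keeper may be knocked a few centimetres aside while the robot is not near it.
It also fails if it takes over 210 s, if anything falls off the work surface, if the arm or the gripper's body presses on something with over 40 N, if the wrist force passes 120 N, or if a joint passes its speed limit or range.

## Working session

There is one attempt and no reset: what is moved stays moved. The work goes in short steps, Python scripts to look and compute and a shell command to move; the robot and the scene stay as the last step left them, time stands still between calls to the robot, and variables do not carry over. Pictures are saved under pics/ and viewed, at most 18 in all, crops included, and the job is handed in when it is done.

```bash
mkdir -p pics; ls; python3 - <<'E'
from bench import *
import cv2,numpy as np
print(sense())
for n in ("scene","top"):
    p=snapshot(n); cv2.imwrite(f"pics/{n}0.png",p["image"][:,:,::-1])
    print(n,np.round(p["intrinsics"],1).tolist(),np.round(p["R"],3).tolist(),np.round(p["t"],1).tolist())
    for q in ("wheel_a","stand","rack","keeper","keeper_a","keeper_grip","slot0","slot4","rail_a","count_wheel","fly_fan"):
        try: print(q,[(np.round(d["location"]).tolist(),round(d["conf"],2)) for d in place_of(p,q)])
        except Exception as e: print(q,e)
E
```

```text
pics
{'time': 0.0, 'joint_pos': array([ 6.83879813e+01,  7.51542537e+00,  8.53289899e+01, -2.90680056e-03,
        8.72587679e+01, -4.89376035e+00]), 'qd': array([ 0.05743673, -0.03967553,  0.08814674, -0.00686455,  0.01874929,
       -0.01030059]), 'joint_efforts': array([ 5.38456407e-04, -5.69392884e+01, -5.00563216e+01, -6.60617434e-05,
        1.46046866e-02, -2.02289641e-05]), 'tool_pos': array([172.41702596, 574.17081792, 247.24383854]), 'tcp_rot': array([-1.79896945e+02, -5.90975134e-03,  1.63281878e+02]), 'ft_force': array([0.13729584, 0.21035027, 0.61334973]), 'wrist_torque': array([-0.0324082 , -0.01592556, -0.00853719]), 'grip_force': 0.0, 'finger_gap': 85.20255999134022}
scene [[433.9, 0.0, 322.3], [0.0, 433.9, 203.5], [0.0, 0.0, 1.0]] [[0.493, 0.869, 0.024], [0.45, -0.231, -0.862], [-0.744, 0.436, -0.506]] [-227.6, -120.9, 1278.6]
wheel_a [([466.0, -296.0, 51.0], 0.74), ([464.0, -212.0, 46.0], 0.74), ([471.0, -335.0, 46.0], 0.66), ([466.0, -252.0, 48.0], 0.59), ([463.0, -166.0, 44.0], 0.54)]
stand [([469.0, -261.0, 2.0], 0.83)]
rack [([481.0, 234.0, 1.0], 0.85)]
keeper [
[... 1803 characters left out ...]
, -2.0], 0.87), ([660.0, 85.0, 8.0], 0.7), ([154.0, -290.0, 7.0], 0.65), ([659.0, -113.0, 4.0], 0.63), ([348.0, -273.0, 10.0], 0.58)]
keeper_grip [([246.0, -284.0, 38.0], 0.96), ([659.0, -10.0, 41.0], 0.6), ([484.0, 199.0, 40.0], 0.26)]
slot0 [([483.0, 264.0, 40.0], 0.93), ([484.0, 169.0, 44.0], 0.89), ([656.0, -10.0, 2.0], 0.65), ([482.0, 197.0, 37.0], 0.62), ([475.0, 234.0, 43.0], 0.56)]
slot4 [([483.0, 264.0, 40.0], 0.93), ([484.0, 169.0, 44.0], 0.89), ([656.0, -10.0, 2.0], 0.65), ([482.0, 197.0, 37.0], 0.62), ([475.0, 234.0, 43.0], 0.56)]
rail_a [([493.0, 131.0, 70.0], 0.87), ([471.0, 331.0, 67.0], 0.67), ([478.0, 292.0, 41.0], 0.25)]
count_wheel []
fly_fan [([482.0, -40.0, -0.0], 0.42)]
```

View pics/scene0.png

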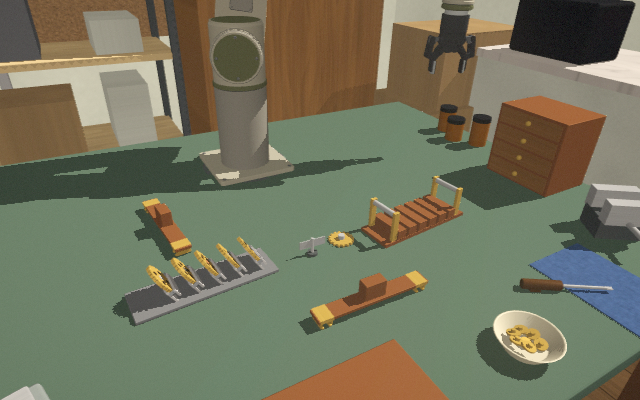

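View pics/top0.png

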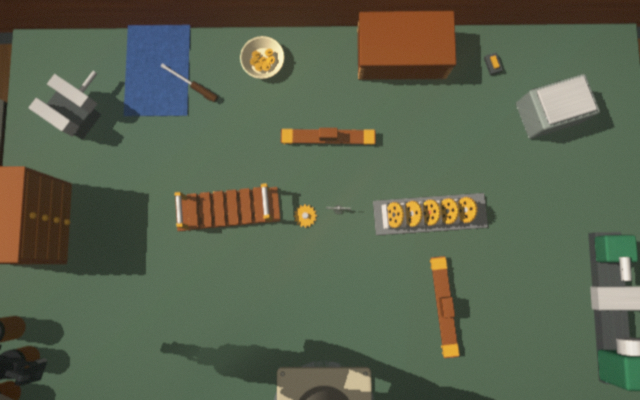

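The scene view shows five wheels in the stand, at (160,282), (187,272), (208,264), (230,258) and (250,250). The rack is at (412,215).

There are two keeper look-alikes:
- **A**: top view (328,137), scene view (372,298), world about (660,-12).
- **B**: top view (446,307), scene view (166,226), world about (248,-283).

The robot's left is +y, so A fits the description. I'll confirm it in a crop and fit the poses of the rack and stand.

```bash
cat > h.py <<'E'
from bench import *
import numpy as np, cv2
from scipy.spatial.transform import Rotation as Ro
from scipy.optimize import least_squares
def rpy(a): return Ro.from_euler('xyz',a,degrees=True)
def frame(ydir,zdir):
    z=np.array(zdir,float);z/=np.linalg.norm(z);y=np.array(ydir,float);y-=z*(y@z);y/=np.linalg.norm(y)
    return Ro.from_matrix(np.stack([np.cross(y,z),y,z],1))
def plan(wps,start=None):
    "wps: (tcp mm, Rotation); prints turn (at old place) then shift in the new tool axes, per-row"
    s=sense(); p,R=(np.array(s["tool_pos"]),rpy(s["tcp_rot"])) if start is None else start
    for q,T in wps:
        rv=(R.inv()*T).as_rotvec(); n=int(np.ceil(np.linalg.norm(rv)/.12))
        d=T.inv().apply(np.array(q)-p)/10; m=int(np.ceil(np.linalg.norm(d)/3.8))
        print("turn",np.round(rv,3).tolist(),"n",n,"each",np.round(rv/max(n,1),4).tolist()," | shift cm",np.round(d,2).tolist(),"m",m,"each",np.round(d/max(m,1),3).tolist())
        p,R=np.array(q),T
def fitline(obs,offs,sym=False):
    "obs Nx2, assigned to nearest offsets; fit x,y,yaw"
    obs=np.array(obs,float)
    def pts(v): return v[:2]+np.outer(offs,[np.cos(v[2]),np.sin(v[2])])
    def f(v):
        P=pts(v);D=obs[:,None]-P[None];i=np.argmin((D**2).sum(2),1);return D[np.arange(len(obs)),i].ravel()
    return f
def keeps(p,q,box,c=.4):
    return [d["location"] for d in place_of(p,q) if d["conf"]>c and box[0]<d["location"][0]<box[1] and box[2]<d["location"][1]<box[3] and box[4]<d["location"][2]<box[5]]
E
python3 - <<'E'
from h import *
W=[];S=[];RL=[];G=[]
for k in range(4):
    p=snapshot(("scene","top")[k%2])
    if k==1: cv2.imwrite("pics/kcrop.png",np.vstack([cv2.resize(p["image"][115:160,270:390],None,fx=5,fy=5),cv2.resize(p["image"][255:360,400:520],None,fx=3,fy=3,interpolation=2)[:, :600] if 0 else cv2.resize(p["image"][255:300+60,386:506],(600,525))[:340]])[:,:,::-1])
    W+=keeps(p,"wheel_a",(420,520,-400,-120,35,60)); S+=keeps(p,"slot0",(440,520,120,340,30,50)); RL+=keeps(p,"rail_a",(440,520,100,360,60,80)); G+=keeps(p,"keeper_grip",(600,720,-100,100,25,50))
W,S,RL=map(np.array,(W,S,RL))
r=least_squares(fitline(W[:,:2],[-72,-30,12,54,96]),[468,-262,np.radians(93)],loss='soft_l1',f_scale=4);print("stand",r.x[:2],np.degrees(r.x[2]),np.abs(r.fun).mean(),len(W))
O=np.vstack([S,RL])[:,:2]
r=least_squares(fitline(O,[-100,-64,-32,0,32,64,100]),[482,232,np.radians(96)],loss='soft_l1',f_scale=4);print("rack",r.x[:2],np.degrees(r.x[2]),np.abs(r.fun).mean(),len(O))
print(np.round(G))
E
```

```text
stand [ 468.07213818 -263.59677694] 93.52315646290705 1.8933238515965307 20
rack [481.488858   231.46908324] 95.65627414921616 2.020463175063391 26
[[658. -13.  39.]
 [661.  -9.  45.]
 [659. -11.  43.]
 [657. -12.  41.]]
```

View pics/kcrop.png

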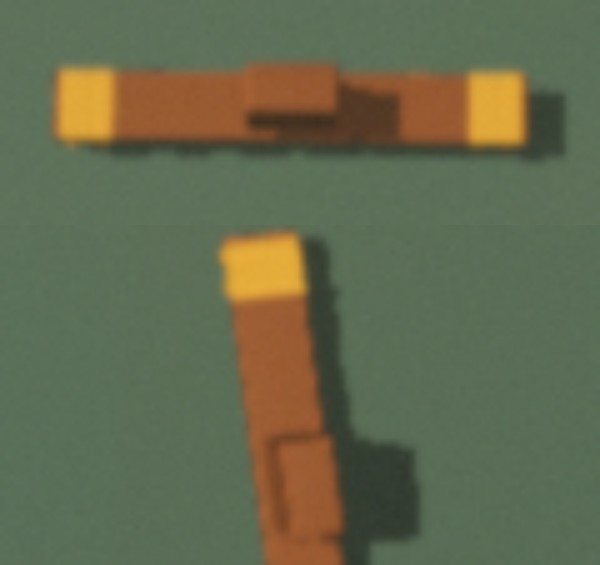

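The crop shows keeper A (top, crop centre about (290,105)): grip block on top, brass clips at both ends, lying along world y. It is the leftmost of the two. First move: over the rack with the gripper turned to suit, then a look with the wrist camera.

```bash
python3 - <<'E'
from h import *
a=np.radians(95.66); T=frame([-np.cos(a),-np.sin(a),0],[0,0,-1])
plan([([430,231,300],T)])
E
```

```text
turn [0.0, -0.0, 2.751] n 23 each [0.0, -0.0, 0.1196]  | shift cm [22.23, 36.74, -5.17] m 12 each [1.852, 3.061, -0.431]
```

```bash
python3 -m handwheel '[[1,-2.88,-2.12,-0.43,0,0,0],[1,-2.88,-2.12,-0.43,0,0,0],[1,-2.88,-2.12,-0.43,0,0,0],[1,-2.88,-2.12,-0.43,0,0,0],[1,-2.88,-2.12,-0.43,0,0,0],[1,-2.88,-2.12,-0.43,0,0,0],[1,-2.88,-2.12,-0.43,0,0,0],[1,-2.88,-2.12,-0.43,0,0,0],[1,-2.88,-2.12,-0.43,0,0,0],[1,-2.88,-2.12,-0.43,0,0,0],[1,-2.88,-2.12,-0.43,0,0,0],[1,-2.88,-2.12,-0.43,0,0,0]]' &&
python3 -m handwheel '[[1,0,0,0,0,0,0.12],[1,0,0,0,0,0,0.12],[1,0,0,0,0,0,0.12],[1,0,0,0,0,0,0.12],[1,0,0,0,0,0,0.12],[1,0,0,0,0,0,0.12],[1,0,0,0,0,0,0.12],[1,0,0,0,0,0,0.12],[1,0,0,0,0,0,0.12],[1,0,0,0,0,0,0.12],[1,0,0,0,0,0,0.12],[1,0,0,0,0,0,0.12]]' &&
python3 -m handwheel '[[1,0,0,0,0,0,0.12],[1,0,0,0,0,0,0.12],[1,0,0,0,0,0,0.12],[1,0,0,0,0,0,0.12],[1,0,0,0,0,0,0.12],[1,0,0,0,0,0,0.12],[1,0,0,0,0,0,0.12],[1,0,0,0,0,0,0.12],[1,0,0,0,0,0,0.12],[1,0,0,0,0,0,0.12],[1,0,0,0,0,0,0.111],[1,0,0,0,0,0,0]]'
python3 - <<'E'
from h import *
p=snapshot("wrist"); cv2.imwrite("pics/w1.png",p["image"][:,:,::-1])
C=-p["R"].T@p["t"];print("cam",C,p["R"][2], p["intrinsics"][0,0]); print(sense()["joint_pos"])
for q in("slot0","rail_a","rack"): print(q,[(np.round(d["location"]).tolist(),round(d["conf"],2)) for d in place_of(p,q)])
E
```

```text
time: 3.2
tool_pos: [431.2, 230.0, 300.4]
tcp_rot: [180.0, 0.0, 163.3]
ft_force: [0.5, 0.7, 0.4]
finger_gap: 85.2
grip_force: 0.0
time: 4.2
tool_pos: [430.4, 231.6, 300.0]
tcp_rot: [180.0, -0.0, 80.4]
ft_force: [0.1, -0.2, -0.1]
finger_gap: 85.4
grip_force: 0.0
time: 5.2
tool_pos: [430.4, 231.6, 300.0]
tcp_rot: [-180.0, -0.0, 5.4]
ft_force: [-0.9, 0.6, 0.5]
finger_gap: 85.3
grip_force: 0.0
cam [515.07084681 239.79806708 425.72809062] [-0.32355625 -0.0295054  -0.9457488 ] 348.2015387689651
[ 2.22720778e+01 -1.09096683e+01  9.79298224e+01  5.27011643e-05
  9.29697233e+01  1.06505060e+02]
slot0 [([474.0, 299.0, 42.0], 0.8), ([477.0, 266.0, 39.0], 0.78), ([484.0, 232.0, 43.0], 0.73), ([488.0, 199.0, 36.0], 0.72), ([490.0, 168.0, 40.0], 0.68), ([461.0, 45.0, -7.0], 0.28)]
rail_a [([474.0, 336.0, 71.0], 0.87)]
rack [([481.0, 230.0, -3.0], 0.75)]
```

View pics/w1.png

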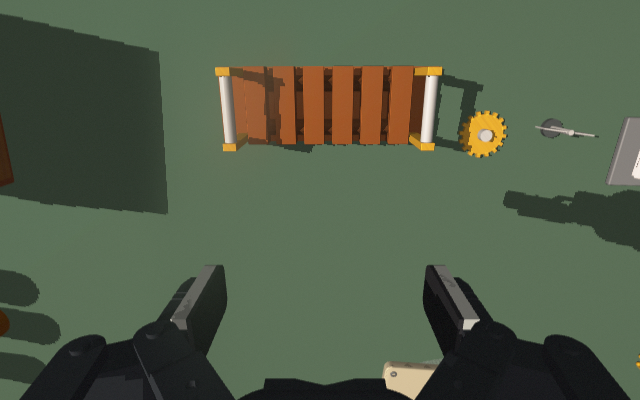

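The wrist view shows the rack clearly, with rails at (228,110) and (431,110) and all five slots between them empty. I'll measure the rails by colour for a precise rack pose.

```bash
cat >> h.py <<'E'
def ray(p,uv,z):
    uv=np.atleast_2d(uv); d=np.linalg.inv(p["intrinsics"])@np.c_[uv,np.ones(len(uv))].T
    C=-p["R"].T@p["t"]; D=p["R"].T@d; return (C[:,None]+D*((z-C[2])/D[2])).T
def rails(p,guess=((471,332),(491,132))):
    im=cv2.cvtColor(p["image"],cv2.COLOR_RGB2HSV); m=((im[...,1]<50)&(im[...,2]>110)).astype(np.uint8)
    n,l,st,c=cv2.connectedComponentsWithStats(m); out=[]
    for g in guess:
        X=p["R"]@np.array([*g,70])+p["t"]; uv=(p["intrinsics"]@X)[:2]/X[2]
        i=1+np.argmin([np.hypot(*(c[k]-uv))+(1e3 if st[k,4]<150 else 0) for k in range(1,n)])
        v,u=np.nonzero(l==i); W=ray(p,np.c_[u,v],70)[:,:2]; cc=W.mean(0); w,V=np.linalg.eigh(np.cov((W-cc).T)); a=V[:,1]*np.sign(V[0,1])
        e=(W-cc)@a; mid=cc+a*(e.min()+e.max())/2
        out.append((mid,np.degrees(np.arctan2(a[1],a[0])),e.max()-e.min(),len(u)))
    (A,ra,la,_),(B,rb,lb,_)=out; d=A-B
    print("rails",A.round(1),B.round(1),"dir",round(ra,1),round(rb,1),"len",round(la),round(lb),"sep",round(np.hypot(*d),1),"mid",((A+B)/2).round(1),"yaw",round(np.degrees(np.arctan2(d[1],d[0])),2))
E
python3 - <<'E'
from h import *
for n in("wrist","top","scene"): rails(snapshot(n))
E
```

```text
rails [474.3 334.3] [492.8 134. ] dir 5.4 5.4 len 64 64 sep 201.2 mid [483.5 234.1] yaw 95.27
rails [725.8 328.2] [725.8 328.2] dir -38.3 -38.3 len 320 320 sep 0.0 mid [725.8 328.2] yaw 0.0
rails [493.9 309.6] [567.2  26.8] dir -38.1 4.8 len 125 54 sep 292.1 mid [530.6 168.2] yaw 104.54
```

```bash
cat >> h.py <<'E'
ST=np.array([468.1,-263.6,0]); SY=93.5
def seat(i,ST=ST,SY=SY):
    a=np.radians(SY); s=np.array([np.cos(a),np.sin(a),0]); k=np.array([0,0,1.])
    u=-.5*s+.8660254*k; return ST+s*[-72,-30,12,54,96][i]+46*k, u, frame(-(.8660254*s+.5*k),-u)
E
python3 - <<'E'
from h import *
c,u,T=seat(2); s=sense(); q=c+u*150-[45,0,0]
plan([(q,rpy(s["tcp_rot"])),(q,T)]); print(q)
E
```

```text
turn [0.0, 0.0, 0.0] n 0 each [0.0, 0.0, 0.0]  | shift cm [-5.93, 55.49, 12.4] m 16 each [-0.371, 3.468, 0.775]
turn [0.524, 0.01, 0.038] n 5 each [0.1047, 0.0021, 0.0077]  | shift cm [0.0, 0.0, 0.0] m 0 each [0.0, 0.0, 0.0]
[ 426.94605799 -326.4824923   175.90381   ]
```

```bash
python3 -m handwheel '[[-0.48,-0.37,3.47,0.77,0,0,0],[-0.48,-0.37,3.47,0.77,0,0,0],[-0.48,-0.37,3.47,0.77,0,0,0],[-0.48,-0.37,3.47,0.77,0,0,0],[-0.48,-0.37,3.47,0.77,0,0,0],[-0.48,-0.37,3.47,0.77,0,0,0],[-0.48,-0.37,3.47,0.77,0,0,0],[-0.48,-0.37,3.47,0.77,0,0,0],[-0.48,-0.37,3.47,0.77,0,0,0],[-0.48,-0.37,3.47,0.77,0,0,0],[-0.48,-0.37,3.47,0.77,0,0,0],[-0.48,-0.37,3.47,0.77,0,0,0]]' >/dev/null &&
python3 -m handwheel '[[-0.48,-0.37,3.47,0.77,0,0,0],[-0.48,-0.37,3.47,0.77,0,0,0],[-0.48,-0.37,3.47,0.77,0,0,0],[-0.48,-0.37,3.47,0.77,0,0,0],[-0.48,0,0,0,0.105,0.002,0.0077],[-0.48,0,0,0,0.105,0.002,0.0077],[-0.48,0,0,0,0.105,0.002,0.0077],[-0.48,0,0,0,0.105,0.002,0.0077],[-0.48,0,0,0,0.105,0.002,0.0077],[-0.48,0,0,0,0,0,0]]'
python3 - <<'E'
from h import *
p=snapshot("wrist"); cv2.imwrite("pics/w2.png",p["image"][:,:,::-1])
print(sense()["joint_pos"].round(1))
W=[]
for q in("wheel_a","stand"): print(q,[(np.round(d["location"]).tolist(),round(d["conf"],2)) for d in place_of(p,q)])
for i in range(5):
    X=p["R"]@seat(i)[0]+p["t"];print((p["intrinsics"]@X/X[2])[:2].round())
E
```

```text
time: 7.38
tool_pos: [424.5, -327.5, 172.5]
tcp_rot: [-149.3, 0.2, 3.3]
ft_force: [0.9, -0.5, -1.6]
finger_gap: 21.9
grip_force: 0.0
[-53.5  22.1  81.1  16.3 102.5  33.2]
wheel_a [([477.0, -294.0, 48.0], 0.93), ([464.0, -208.0, 49.0], 0.82), ([465.0, -165.0, 46.0], 0.76), ([466.0, -253.0, 50.0], 0.73), ([478.0, -335.0, 43.0], 0.61)]
stand [([470.0, -261.0, -2.0], 0.96)]
[438. 136.]
[378. 131.]
[327. 127.]
[283. 124.]
[246. 121.]
```

View pics/w2.png

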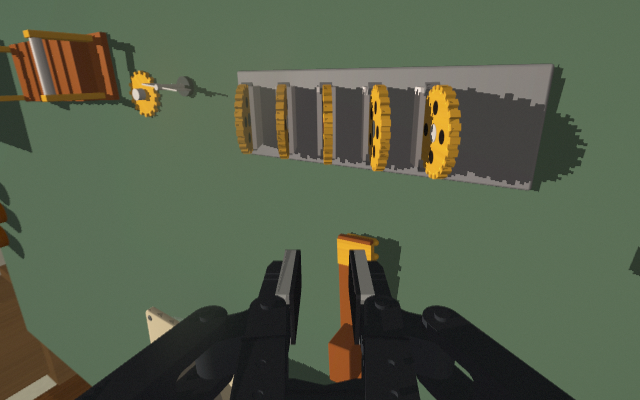

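Wheels sit at columns 245, 283, 327, 378 and 443 in the wrist view. Wheel 2 is exactly edge-on, so the 30° tilt and its direction are right. The fit is about 2–3 mm short in x, so I'll use 470. I start with the wheel at the -y end.

```bash
sed -i 's/^ST=.*;/ST=np.array([470.0,-263.6,0]);/' h.py; python3 - <<'E'
from h import *
c,u,T=seat(0)
plan([(c+u*75,T),(c+u*19,T)]); print(c)
E
```

```text
turn [0.0, -0.0, -0.001] n 1 each [0.0005, -0.0003, -0.0014]  | shift cm [4.75, 7.51, 3.21] m 3 each [1.584, 2.502, 1.069]
turn [0.0, 0.0, 0.0] n 0 each [0.0, 0.0, 0.0]  | shift cm [-0.0, 0.0, 5.6] m 2 each [-0.0, 0.0, 2.8]
[ 474.39549485 -335.46570549   46.        ]
```

```bash
python3 -m handwheel '[[-0.48,1.58,2.5,0,0,0,0],[-0.48,1.58,2.5,0,0,0,0],[-0.48,1.58,2.5,0,0,0,0],[-0.48,0,0,1.6,0,0,0],[-0.48,0,0,1.6,0,0,0],[-0.48,0,0,0,0,0,0]]'
python3 - <<'E'
from h import *
p=snapshot("wrist"); cv2.imwrite("pics/w3.png",p["image"][:,:,::-1])
c,u,T=seat(0); plan([(c+u*19,T)])
E
```

```text
time: 8.03
tool_pos: [476.5, -370.0, 109.6]
tcp_rot: [-149.9, 0.1, 3.6]
ft_force: [-1.5, 0.6, -0.3]
finger_gap: 22.2
grip_force: 0.0
turn [-0.001, 0.001, 0.0] n 1 each [-0.0008, 0.0013, 0.0002]  | shift cm [-0.01, 0.2, 5.55] m 2 each [-0.003, 0.099, 2.773]
```

View pics/w3.png

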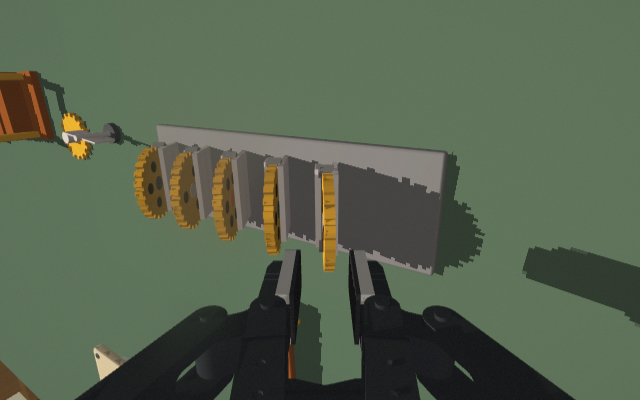

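Wheel 0 is edge-on at column 329, against a finger mid-plane at about 325, so I shift 2 mm in +y and descend.

```bash
python3 -m handwheel '[[-0.48,0,0.2,1.4,0,0,0],[-0.48,0,0,1.4,0,0,0],[-0.48,0,0,1.4,0,0,0],[-0.48,0,0,1.35,0,0,0],[-0.48,0,0,0,0,0,0],[-0.48,0,0,0,0,0,0]]' &&
python3 -m handwheel '[[-1,0,0,0,0,0,0],[-1,0,0,0,0,0,0],[-1,0,0,0,0,0,0],[-1,0,0,0,0,0,0],[-1,0,0,0,0,0,0],[-1,0,0,0,0,0,0],[-1,0,0,0,0,0,0],[-1,0,0,0,0,0,0]]' 40
```

```text
time: 8.58
tool_pos: [474.2, -345.3, 61.2]
tcp_rot: [-149.8, 0.1, 3.4]
ft_force: [1.3, -0.4, -0.2]
finger_gap: 22.3
grip_force: 0.0
time: 9.25
tool_pos: [475.0, -345.8, 63.4]
tcp_rot: [-149.8, 0.0, 3.5]
ft_force: [-1.8, 7.5, 4.3]
finger_gap: 5.2
grip_force: 39.6
```

```bash
cat >> h.py <<'E'
RK=np.array([483.5,233.5,0]); RY=95.3
def slot(off,z,RK=None,RY=None):
    RK=globals()["RK"] if RK is None else RK; a=np.radians(globals()["RY"] if RY is None else RY); r=np.array([np.cos(a),np.sin(a),0])
    return RK+r*off+[0,0,z], frame(-r,[0,0,-1])
E
python3 - <<'E'
from h import *
c,u,T=seat(0); q,S=slot(64,130); s=sense()
p=np.array(s["tool_pos"]); R=rpy(s["tcp_rot"]); p2=p+u*90
plan([(p2,R),(p2,S),(q,S)])
E
```

```text
turn [0.0, 0.0, 0.0] n 0 each [0.0, 0.0, 0.0]  | shift cm [0.0, -0.04, -9.0] m 3 each [0.001, -0.012, -3.0]
turn [-0.528, -0.008, -0.031] n 5 each [-0.1055, -0.0017, -0.0063]  | shift cm [0.0, 0.0, 0.0] m 0 each [0.0, 0.0, 0.0]
turn [0.0, 0.0, 0.0] n 0 each [0.0, 0.0, 0.0]  | shift cm [6.34, -68.5, 1.14] m 19 each [0.334, -3.605, 0.06]
```

```bash
python3 -m handwheel '[[-1,0,0,-1,0,0,0],[-1,0,0,-2,0,0,0],[-1,0,0,-3,0,0,0],[-1,0,0,-3,0,0,0],[-1,0,0,0,-0.1055,-0.0017,-0.0063],[-1,0,0,0,-0.1055,-0.0017,-0.0063],[-1,0,0,0,-0.1055,-0.0017,-0.0063],[-1,0,0,0,-0.1055,-0.0017,-0.0063],[-1,0,0,0,-0.1055,-0.0017,-0.0063],[-1,0.16,-1.8,0,0,0,0],[-1,0.16,-1.8,0,0,0,0],[-1,0.334,-3.6,0,0,0,0]]' &&
python3 -m handwheel '[[-1,0.334,-3.6,0,0,0,0],[-1,0.334,-3.6,0,0,0,0],[-1,0.334,-3.6,0,0,0,0],[-1,0.334,-3.6,0,0,0,0],[-1,0.334,-3.6,0,0,0,0],[-1,0.334,-3.6,0,0,0,0],[-1,0.334,-3.6,0,0,0,0],[-1,0.334,-3.6,0,0,0,0],[-1,0.334,-3.6,0,0,0,0],[-1,0.334,-3.6,0,0,0,0],[-1,0.334,-3.6,0,0,0,0],[-1,0.334,-3.6,0,0,0,0]]' &&
python3 -m handwheel '[[-1,0.334,-3.6,0,0,0,0],[-1,0.334,-3.6,0,0,0,0],[-1,0.334,-3.6,0,0,0,0],[-1,0.334,-3.6,0,0,0,0],[-1,0.334,-3.6,0,0,0,0],[-1,0,-0,0,0,0,0],[-1,0,0,0,0,0,0]]'
python3 - <<'E'
from h import *
p=snapshot("wrist"); cv2.imwrite("pics/w4.png",p["image"][:,:,::-1])
rails(p)
q,S=slot(64,140); plan([(q,S)])
E
```

```text
time: 10.25
tool_pos: [477.8, -321.1, 141.6]
tcp_rot: [179.7, -0.1, 5.1]
ft_force: [0.8, -0.5, -0.5]
finger_gap: 4.6
grip_force: 39.5
time: 11.25
tool_pos: [478.3, 116.1, 140.2]
tcp_rot: [179.9, -0.1, 5.2]
ft_force: [0.7, -0.7, -0.8]
finger_gap: 5.3
grip_force: 39.5
time: 11.83
tool_pos: [478.1, 297.2, 139.2]
tcp_rot: [179.9, -0.0, 5.4]
ft_force: [0.0, 0.4, -2.1]
finger_gap: 5.2
grip_force: 39.7
rails [471.4 333.3] [491.9 132. ] dir 5.0 10.2 len 65 68 sep 202.3 mid [481.7 232.7] yaw 95.82
turn [0.003, -0.0, 0.001] n 1 each [0.0026, -0.0002, 0.0007]  | shift cm [-0.05, -0.15, -0.1] m 1 each [-0.047, -0.145, -0.098]
```

View pics/w4.png

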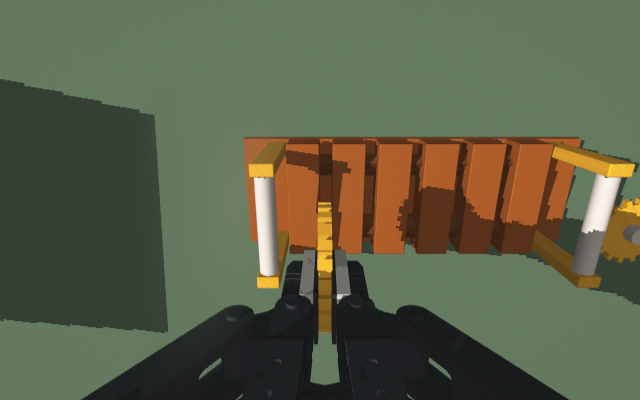

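The wheel plane is at column 325 and the slot gap at columns 319–333 (centre 326), so it is aligned to under 1 mm. I'll descend and watch the force.

```bash
python3 -m handwheel '[[-1,0,0,1.5,0,0,0],[-1,0,0,2,0,0,0],[-1,0,0,1.5,0,0,0],[-1,0,0.05,0.4,0,0,0],[-1,0,0,0.4,0,0,0],[-1,0,0,0.4,0,0,0],[-1,0,0,0.4,0,0,0],[-1,0,0,0,0,0,0],[-1,0,0,0,0,0,0]]' && python3 -c "
from h import *
print(sense()['ft_force'],sense()['tool_pos'],sense()['wrist_torque'])"
```

```text
time: 12.63
tool_pos: [481.9, 294.4, 78.2]
tcp_rot: [179.9, -0.4, 5.2]
ft_force: [-3.5, -8.2, 24.4]
finger_gap: 4.9
grip_force: 45.6
[-3.45264781 -8.19658069 24.41218053] [481.8680977  294.36544333  78.22324439] [-1.70229894  0.82601194  0.05016459]
```

```bash
python3 -m handwheel '[[-1,0,0,-0.4,0,0,0],[-1,0,0,-0.6,0,0,0],[-1,0,0,0,0,0,0],[-1,0,0,0,0,0,0]]'; python3 - <<'E'
from h import *
p=snapshot("wrist"); cv2.imwrite("pics/w5.png",cv2.resize(p["image"][100:340,200:460],None,fx=2.4,fy=2.4,interpolation=2)[:,:,::-1])
for k in range(3): print(sense()["tool_pos"])
E
```

```text
time: 12.97
tool_pos: [478.6, 294.6, 83.4]
tcp_rot: [179.9, -0.1, 5.2]
ft_force: [-0.2, 0.6, -2.2]
finger_gap: 5.4
grip_force: 41.6
[478.21109475 294.52396706  82.78572199]
[478.21109475 294.52396706  82.78572199]
[478.21109475 294.52396706  82.78572199]
```

View pics/w5.png

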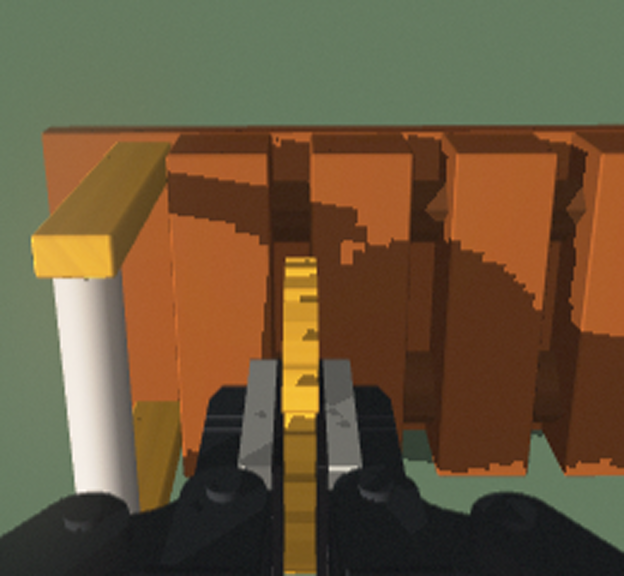

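After settling, the slot centre is at crop column 288 and the wheel at 301, with 4.7 px per mm. So the wheel is 2.8 mm too far towards tool +y: the arm hadn't settled in the previous picture. Correcting.

```bash
python3 -m handwheel '[[-1,0,-0.28,0,0,0,0],[-1,0,0,0,0,0,0],[-1,0,0,0,0,0,0],[-1,0,0,0,0,0,0],[-1,0,0,0.4,0,0,0],[-1,0,0,0.4,0,0,0],[-1,0,0,0.3,0,0,0],[-1,0,0,0,0,0,0],[-1,0,0,0,0,0,0]]'
```

```text
time: 13.77
tool_pos: [477.4, 297.1, 71.0]
tcp_rot: [179.8, 0.1, 5.3]
ft_force: [0.2, -0.7, -1.2]
finger_gap: 5.2
grip_force: 41.6
```

It's in the slot with no force. Going on down to contact.

```bash
python3 -m handwheel '[[-1,0,0,0.4,0,0,0],[-1,0,0,0.4,0,0,0],[-1,0,0,0.2,0,0,0],[-1,0,0,0,0,0,0],[-1,0,0,0,0,0,0]]';python3 -m handwheel '[[-1,0,0,0.2,0,0,0],[-1,0,0,0.2,0,0,0],[-1,0,0,0,0,0,0],[-1,0,0,0,0,0,0]]'
```

```text
time: 14.18
tool_pos: [477.7, 297.3, 61.4]
tcp_rot: [179.9, 0.0, 5.3]
ft_force: [0.3, 0.4, -0.4]
finger_gap: 5.2
grip_force: 41.7
time: 14.52
tool_pos: [479.6, 298.0, 59.1]
tcp_rot: [179.9, -0.2, 5.3]
ft_force: [4.2, 0.5, 5.3]
finger_gap: 5.3
grip_force: 42.5
```

```bash
sed -i 's/^RK=np.array(\[483.5/RK=np.array([484.8/' h.py; python3 -m handwheel '[[-0.48,0,0,0,0,0,0],[-0.48,0,0,0,0,0,0],[-0.48,0,0,0,0,0,0],[-0.48,0,0,0,0,0,0],[-0.48,0,0,-1,0,0,0],[-0.48,0,0,-3,0,0,0],[-0.48,0,0,-3,0,0,0],[-0.48,0,0,0,0,0,0],[-0.48,0,0,0,0,0,0],[-0.48,0,0,0,0,0,0]]'; python3 - <<'E'
from h import *
p=snapshot("wrist"); cv2.imwrite("pics/w6.png",p["image"][:,:,::-1])
print(sense()["tool_pos"])
c,u,T=seat(1); s=sense(); R=rpy(s["tcp_rot"])
plan([(c+u*90,R),(c+u*90,T),(c+u*19,T)])
E
```

```text
time: 15.35
tool_pos: [477.7, 297.5, 127.8]
tcp_rot: [179.9, 0.0, 5.3]
ft_force: [-0.2, -1.0, -1.7]
finger_gap: 22.5
grip_force: 0.0
[477.12878848 297.19413013 126.78483322]
turn [0.0, 0.0, 0.0] n 0 each [0.0, 0.0, 0.0]  | shift cm [-6.07, 63.27, 0.48] m 17 each [-0.357, 3.722, 0.028]
turn [0.527, 0.01, 0.029] n 5 each [0.1053, 0.0019, 0.0059]  | shift cm [0.0, 0.0, 0.0] m 0 each [0.0, 0.0, 0.0]
turn [0.0, 0.0, 0.0] n 0 each [0.0, 0.0, 0.0]  | shift cm [-0.0, -0.0, 7.1] m 2 each [-0.0, -0.0, 3.55]
```

View pics/w6.png

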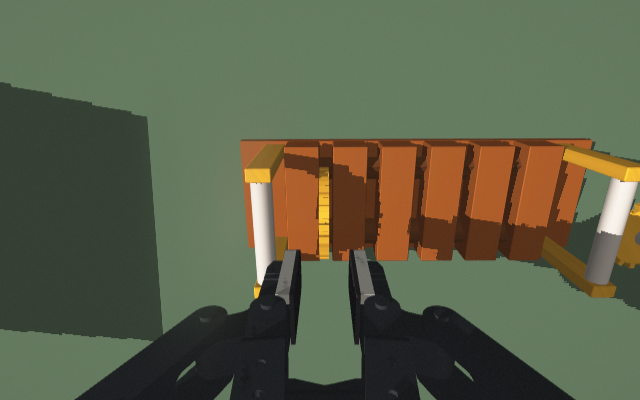

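Wheel 1 of 5 stands upright in its slot (column 324). Going for the next one.

```bash
python3 -m handwheel '[[-0.48,-0.357,3.7,0,0,0,0],[-0.48,-0.357,3.7,0,0,0,0],[-0.48,-0.357,3.7,0,0,0,0],[-0.48,-0.357,3.7,0,0,0,0],[-0.48,-0.357,3.7,0,0,0,0],[-0.48,-0.357,3.7,0,0,0,0],[-0.48,-0.357,3.7,0,0,0,0],[-0.48,-0.357,3.7,0,0,0,0],[-0.48,-0.357,3.7,0,0,0,0],[-0.48,-0.357,3.7,0,0,0,0],[-0.48,-0.357,3.7,0,0,0,0],[-0.48,-0.357,3.7,0,0,0,0]]' &&
python3 -m handwheel '[[-0.48,-0.357,3.7,0,0,0,0],[-0.48,-0.357,3.7,0,0,0,0],[-0.48,-0.357,3.7,0,0,0,0],[-0.48,-0.357,3.7,0,0,0,0],[-0.48,-0.357,4.0,0,0,0,0],[-0.48,0,0,0,0.105,0.002,0.006],[-0.48,0,0,0,0.105,0.002,0.006],[-0.48,0,0,0,0.105,0.002,0.006],[-0.48,0,0,0,0.105,0.002,0.006],[-0.48,0,0,0,0.105,0.002,0.006],[-0.48,0,0,0,0,0,0],[-0.48,0,0,0,0,0,0]]' && python3 -m handwheel '[[-0.48,0,0,0,0,0,0],[-0.48,0,0,0,0,0,0],[-0.48,0,0,0,0,0,0]]'
python3 - <<'E'
from h import *
p=snapshot("wrist"); im=p["image"]; hsv=cv2.cvtColor(im,cv2.COLOR_RGB2HSV)
c,u,T=seat(1); plan([(c+u*19,T)])
m=(hsv[...,0]>18)&(hsv[...,0]<30)&(hsv[...,1]>150)&(hsv[...,2]>90)
for r in range(120,300,15): print(r,[int(x) for x in np.nonzero(m[r,290:370])[0][[0,-1]]+290] if m[r,290:370].any() else None,end=' ')
E
```

```text
time: 16.4
tool_pos: [474.3, -149.9, 127.2]
tcp_rot: [179.9, 0.2, 5.3]
ft_force: [1.0, -0.0, 0.8]
finger_gap: 21.9
grip_force: 0.0
time: 17.4
tool_pos: [473.7, -337.3, 125.4]
tcp_rot: [-149.9, 0.1, 3.4]
ft_force: [0.1, -0.0, 0.1]
finger_gap: 22.2
grip_force: 0.0
time: 17.65
tool_pos: [475.9, -336.9, 130.5]
tcp_rot: [-150.2, -0.2, 3.6]
ft_force: [-0.6, -0.4, 0.2]
finger_gap: 21.9
grip_force: 0.0
turn [0.004, -0.002, 0.002] n 1 each [0.004, -0.0021, 0.0023]  | shift cm [-0.14, 0.46, 7.61] m 3 each [-0.047, 0.154, 2.535]
120 None 135 None 150 None 165 None 180 [326, 336] 195 [326, 337] 210 [327, 337] 225 [327, 338] 240 [326, 337] 255 [327, 335] 270 None 285 None
```

```bash
python3 -m handwheel '[[-0.48,0,0.43,0,0,0,0],[-0.48,-0.1,0,1.9,0,0,0],[-0.48,0,0,1.9,0,0,0],[-0.48,0,0,1.9,0,0,0],[-0.48,0,0,1.5,0,0,0],[-0.48,0,0,0,0,0,0],[-0.48,0,0,0,0,0,0],[-0.48,0,0,0,0,0,0]]' &&
python3 -m handwheel '[[-1,0,0,0,0,0,0],[-1,0,0,0,0,0,0],[-1,0,0,0,0,0,0],[-1,0,0,0,0,0,0],[-1,0,0,0,0,0,0],[-1,0,0,0,0,0,0],[-1,0,0,0,0,0,0],[-1,0,0,0,0,0,0]]' 50; python3 - <<'E'
from h import *
c,u,T=seat(1); q,S=slot(32,140); s=sense()
p=np.array(s["tool_pos"]); R=rpy(s["tcp_rot"]); print("above centre",(p-c)@u, "x,y off",T.inv().apply(p-c)); p2=p+u*90
plan([(p2,R),(p2,S),(q,S)])
E
```

```text
time: 18.37
tool_pos: [473.0, -306.1, 65.8]
tcp_rot: [-150.2, -0.2, 3.5]
ft_force: [0.5, -0.5, 0.1]
finger_gap: 22.4
grip_force: 0.0
time: 19.03
tool_pos: [473.1, -305.6, 66.6]
tcp_rot: [-150.1, -0.2, 3.5]
ft_force: [-0.6, 4.6, 7.1]
finger_gap: 4.8
grip_force: 49.0
above centre 23.898173429227658 x,y off [  0.51302976   0.14450026 -23.89817351]
turn [0.0, 0.0, 0.0] n 0 each [0.0, 0.0, 0.0]  | shift cm [0.03, 0.01, -9.0] m 3 each [0.009, 0.003, -3.0]
turn [-0.523, -0.011, -0.03] n 5 each [-0.1045, -0.0023, -0.006]  | shift cm [0.0, 0.0, 0.0] m 0 each [0.0, 0.0, 0.0]
turn [0.0, 0.0, 0.0] n 0 each [0.0, 0.0, 0.0]  | shift cm [6.29, -61.27, 0.46] m 17 each [0.37, -3.604, 0.027]
```

```bash
python3 -m handwheel '[[-1,0,0,-1,0,0,0],[-1,0,0,-2,0,0,0],[-1,0,0,-3,0,0,0],[-1,0,0,-3,0,0,0],[-1,0,0,0,-0.1045,-0.0023,-0.006],[-1,0,0,0,-0.1045,-0.0023,-0.006],[-1,0,0,0,-0.1045,-0.0023,-0.006],[-1,0,0,0,-0.1045,-0.0023,-0.006],[-1,0,0,0,-0.1045,-0.0023,-0.006],[-1,0.16,-1.8,0,0,0,0],[-1,0.21,-1.8,0,0,0,0],[-1,0.37,-3.6,0,0,0,0]]' >/dev/null &&
python3 -m handwheel '[[-1,0.37,-3.6,0,0,0,0],[-1,0.37,-3.6,0,0,0,0],[-1,0.37,-3.6,0,0,0,0],[-1,0.37,-3.6,0,0,0,0],[-1,0.37,-3.6,0,0,0,0],[-1,0.37,-3.6,0,0,0,0],[-1,0.37,-3.6,0,0,0,0],[-1,0.37,-3.6,0,0,0,0],[-1,0.37,-3.6,0,0,0,0],[-1,0.37,-3.6,0,0,0,0],[-1,0.37,-3.6,0,0,0,0],[-1,0.37,-3.6,0,0,0,0]]' >/dev/null&&
python3 -m handwheel '[[-1,0.37,-3.6,0,0,0,0],[-1,0.37,-3.6,0,0,0,0],[-1,0.37,-2.6,0,0,0,0],[-1,0,-1.2,0,0,0,0],[-1,0,0,2,0,0,0],[-1,0,0,2,0,0,0],[-1,0,0,0.9,0,0,0],[-1,0,0,0,0,0,0],[-1,0,0,0,0,0,0],[-1,0,0,0,0,0,0],[-1,0,0,0,0,0,0]]'
python3 - <<'E'
from h import *
p=snapshot("wrist"); cv2.imwrite("pics/w7.png",cv2.resize(p["image"][100:340,200:460],None,fx=2.4,fy=2.4,interpolation=2)[:,:,::-1])
q,S=slot(32,90); plan([(q,S)])
E
```

```text
time: 21.95
tool_pos: [482.3, 267.1, 95.2]
tcp_rot: [-180.0, -0.0, 5.2]
ft_force: [0.1, 0.5, -0.8]
finger_gap: 5.0
grip_force: 49.1
turn [-0.001, -0.0, -0.001] n 1 each [-0.0008, -0.0005, -0.0009]  | shift cm [-0.04, 0.17, 0.5] m 1 each [-0.042, 0.173, 0.501]
```

View pics/w7.png

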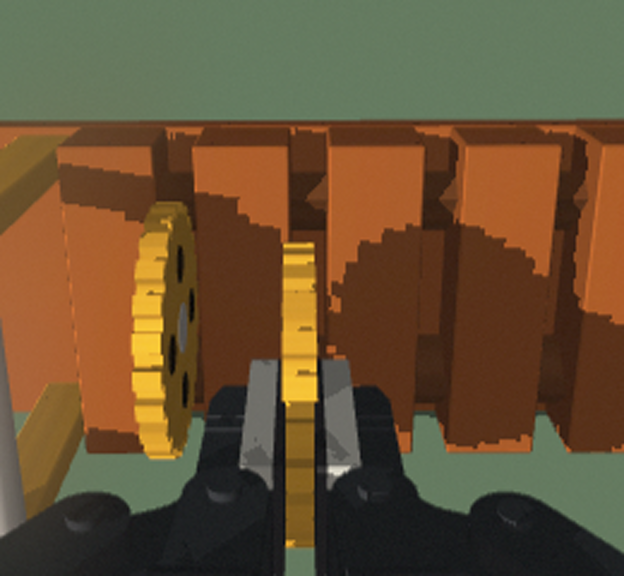

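The slot centre is at crop column 308 and the wheel at 299. The image and the plan both call for about +1.8 mm in tool y.

```bash
python3 -m handwheel '[[-1,0,0.18,0,0,0,0],[-1,0,0,0,0,0,0],[-1,0,0,0,0,0,0],[-1,0,0,1,0,0,0],[-1,0,0,0.4,0,0,0],[-1,0,0,0.4,0,0,0],[-1,0,0,0,0,0,0],[-1,0,0,0,0,0,0]]'
```

```text
time: 22.67
tool_pos: [480.6, 265.0, 74.7]
tcp_rot: [180.0, 0.2, 5.3]
ft_force: [0.5, -0.1, -1.4]
finger_gap: 4.9
grip_force: 49.2
```

```bash
python3 -m handwheel '[[-1,0,0,0.4,0,0,0],[-1,0,0,0.4,0,0,0],[-1,0,0,0.2,0,0,0],[-1,0,0,0.2,0,0,0],[-1,0,0,0,0,0,0],[-1,0,0,0,0,0,0]]'
```

```text
time: 23.17
tool_pos: [481.6, 265.4, 64.2]
tcp_rot: [-180.0, 0.1, 5.3]
ft_force: [-1.4, -0.4, 4.9]
finger_gap: 4.9
grip_force: 50.0
```

```bash
python3 -m handwheel '[[-0.48,0,0,0,0,0,0],[-0.48,0,0,0,0,0,0],[-0.48,0,0,0,0,0,0],[-0.48,0,0,0,0,0,0],[-0.48,0,0,-1,0,0,0],[-0.48,0,0,-3,0,0,0],[-0.48,0,0,-2.5,0,0,0],[-0.48,0,0,0,0,0,0],[-0.48,0,0,0,0,0,0],[-0.48,0,0,0,0,0,0]]'; python3 - <<'E'
from h import *
c,u,T=seat(2); s=sense(); R=rpy(s["tcp_rot"])
plan([(c+u*90,R),(c+u*90,T)])
E
```

```text
time: 24.0
tool_pos: [481.3, 265.2, 128.7]
tcp_rot: [-180.0, 0.1, 5.3]
ft_force: [-0.3, 0.0, -0.6]
finger_gap: 22.3
grip_force: 0.0
turn [0.0, 0.0, 0.0] n 0 each [0.0, 0.0, 0.0]  | shift cm [-6.09, 55.85, 0.47] m 15 each [-0.406, 3.724, 0.032]
turn [0.523, 0.01, 0.03] n 5 each [0.1047, 0.0019, 0.006]  | shift cm [0.0, 0.0, 0.0] m 0 each [0.0, 0.0, 0.0]
```

```bash
python3 -m handwheel '[[-0.48,-0.406,3.7,0,0,0,0],[-0.48,-0.406,3.7,0,0,0,0],[-0.48,-0.406,3.7,0,0,0,0],[-0.48,-0.406,3.7,0,0,0,0],[-0.48,-0.406,3.7,0,0,0,0],[-0.48,-0.406,3.7,0,0,0,0],[-0.48,-0.406,3.7,0,0,0,0],[-0.48,-0.406,3.7,0,0,0,0],[-0.48,-0.406,3.7,0,0,0,0],[-0.48,-0.406,3.7,0,0,0,0],[-0.48,-0.406,3.7,0,0,0,0],[-0.48,-0.406,3.7,0,0,0,0]]' >/dev/null &&
python3 -m handwheel '[[-0.48,-0.406,3.7,0,0,0,0],[-0.48,-0.406,3.7,0,0,0,0],[-0.48,-0.406,2.8,0,0,0,0],[-0.48,0,1.25,0,0,0,0],[-0.48,0,0,0,0.105,0.002,0.006],[-0.48,0,0,0,0.105,0.002,0.006],[-0.48,0,0,0,0.105,0.002,0.006],[-0.48,0,0,0,0.105,0.002,0.006],[-0.48,0,0,0,0.105,0.002,0.006],[-0.48,0,0,0,0,0,0],[-0.48,0,0,0,0,0,0],[-0.48,0,0,0,0,0,0]]' && python3 -m handwheel '[[-0.48,0,0,0,0,0,0],[-0.48,0,0,0,0,0,0],[-0.48,0,0,0,0,0,0]]'
cat >> h.py <<'E'
def look(i):
    p=snapshot("wrist"); hsv=cv2.cvtColor(p["image"],cv2.COLOR_RGB2HSV)
    c,u,T=seat(i); plan([(c+u*20,T)])
    m=(hsv[...,0]>18)&(hsv[...,0]<30)&(hsv[...,1]>150)&(hsv[...,2]>90)
    for r in range(165,285,15): print(r,[int(x) for x in np.nonzero(m[r,290:370])[0][[0,-1]]+290] if m[r,290:370].any() else None,end=' ')
E
python3 -c "
from h import *
look(2)"
```

```text
time: 26.0
tool_pos: [472.0, -295.8, 127.9]
tcp_rot: [-150.0, 0.1, 3.5]
ft_force: [0.1, 0.3, 0.2]
finger_gap: 22.4
grip_force: 0.0
time: 26.25
tool_pos: [472.6, -295.9, 129.9]
tcp_rot: [-150.1, -0.1, 3.6]
ft_force: [0.8, 0.3, 0.6]
finger_gap: 21.7
grip_force: 0.0
turn [0.001, -0.001, 0.002] n 1 each [0.0008, -0.0006, 0.0015]  | shift cm [-0.05, 0.32, 7.48] m 2 each [-0.025, 0.162, 3.741]
165 None 180 [324, 335] 195 [326, 335] 210 [326, 336] 225 [325, 336] 240 [325, 336] 255 None 270 None
```

```bash
python3 -m handwheel '[[-0.48,0,0.32,0,0,0,0],[-0.48,0,0,2.1,0,0,0],[-0.48,0,0,2.1,0,0,0],[-0.48,0,0,2,0,0,0],[-0.48,0,0,1.5,0,0,0],[-0.48,0,0,0,0,0,0],[-0.48,0,0,0,0,0,0],[-0.48,0,0,0,0,0,0]]' &&
python3 -m handwheel '[[-1,0,0,0,0,0,0],[-1,0,0,0,0,0,0],[-1,0,0,0,0,0,0],[-1,0,0,0,0,0,0],[-1,0,0,0,0,0,0],[-1,0,0,0,0,0,0],[-1,0,0,0,0,0,0],[-1,0,0,0,0,0,0]]' 50; python3 - <<'E'
from h import *
c,u,T=seat(2); q,S=slot(0,95); s=sense()
p=np.array(s["tool_pos"]); R=rpy(s["tcp_rot"]); print("off",T.inv().apply(p-c)); p2=p+u*90
plan([(p2,R),(p2,S),(q,S)])
E
```

```text
time: 26.97
tool_pos: [470.4, -261.6, 61.4]
tcp_rot: [-150.0, -0.1, 3.5]
ft_force: [1.1, -0.7, 1.2]
finger_gap: 22.2
grip_force: 0.0
time: 27.63
tool_pos: [470.6, -261.0, 62.3]
tcp_rot: [-149.9, -0.1, 3.5]
ft_force: [-1.5, 3.3, 7.0]
finger_gap: 5.1
grip_force: 50.6
off [  0.72307254   0.05526259 -18.79839779]
turn [0.0, 0.0, 0.0] n 0 each [0.0, 0.0, 0.0]  | shift cm [0.01, -0.01, -9.0] m 3 each [0.004, -0.005, -3.0]
turn [-0.525, -0.01, -0.03] n 5 each [-0.105, -0.002, -0.006]  | shift cm [0.0, 0.0, 0.0] m 0 each [0.0, 0.0, 0.0]
turn [0.0, 0.0, 0.0] n 0 each [0.0, 0.0, 0.0]  | shift cm [6.13, -53.61, 4.52] m 15 each [0.408, -3.574, 0.301]
```

```bash
python3 -m handwheel '[[-1,0,0,-1,0,0,0],[-1,0,0,-2,0,0,0],[-1,0,0,-3,0,0,0],[-1,0,0,-3,0,0,0],[-1,0,0,0,-0.105,-0.002,-0.006],[-1,0,0,0,-0.105,-0.002,-0.006],[-1,0,0,0,-0.105,-0.002,-0.006],[-1,0,0,0,-0.105,-0.002,-0.006],[-1,0,0,0,-0.105,-0.002,-0.006],[-1,0.2,-1.8,0,0,0,0],[-1,0.2,-1.8,0,0,0,0],[-1,0.4,-3.6,0,0,0,0]]' >/dev/null &&
python3 -m handwheel '[[-1,0.4,-3.6,0,0,0,0],[-1,0.4,-3.6,0,0,0,0],[-1,0.4,-3.6,0,0,0,0],[-1,0.4,-3.6,0,0,0,0],[-1,0.4,-3.6,0,0,0,0],[-1,0.4,-3.6,0,0,0,0],[-1,0.4,-3.6,0,0,0,0],[-1,0.4,-3.6,0,0,0,0],[-1,0.4,-3.6,0,0,0,0],[-1,0.4,-3.6,0,0,0,0],[-1,0.4,-3.6,0,0,0,0],[-1,0.4,-3.6,0,0,0,0]]' >/dev/null&&
python3 -m handwheel '[[-1,0.3,-2.2,0,0,0,0],[-1,0.23,-1,0,0,0,0],[-1,0,0,2,0,0,0],[-1,0,0,1.7,0,0,0],[-1,0,0,0.7,0,0,0],[-1,0,0,0,0,0,0],[-1,0,0,0,0,0,0],[-1,0,0,0,0,0,0],[-1,0,0,0,0,0,0],[-1,0,0,0,0,0,0]]'
cat >> h.py <<'E'
def slotlook(off,z,name):
    p=snapshot("wrist"); cv2.imwrite(f"pics/{name}.png",cv2.resize(p["image"][100:340,200:460],None,fx=2.4,fy=2.4,interpolation=2)[:,:,::-1])
    q,S=slot(off,z); plan([(q,S)])
E
python3 -c "
from h import *
slotlook(0,90,'w8')"
```

```text
time: 30.47
tool_pos: [485.1, 233.6, 95.3]
tcp_rot: [-180.0, -0.0, 5.3]
ft_force: [0.6, -0.7, -0.9]
finger_gap: 4.9
grip_force: 50.0
turn [-0.0, 0.0, -0.001] n 1 each [-0.0004, 0.0002, -0.0007]  | shift cm [-0.01, 0.01, 0.51] m 1 each [-0.014, 0.01, 0.513]
```

Measured position is on plan, and the rack estimate has held for two slots, so I descend.

```bash
python3 -m handwheel '[[-1,0,0,1,0,0,0],[-1,0,0,0.4,0,0,0],[-1,0,0,0.4,0,0,0],[-1,0,0,0.4,0,0,0],[-1,0,0,0,0,0,0],[-1,0,0,0,0,0,0],[-1,0,0,0,0,0,0]]'
```

```text
time: 31.1
tool_pos: [484.2, 233.6, 72.1]
tcp_rot: [-180.0, 0.1, 5.3]
ft_force: [0.4, 0.1, -1.5]
finger_gap: 5.0
grip_force: 50.0
```

```bash
python3 -m handwheel '[[-1,0,0,0.4,0,0,0],[-1,0,0,0.4,0,0,0],[-1,0,0,0.3,0,0,0],[-1,0,0,0.2,0,0,0],[-1,0,0,0,0,0,0],[-1,0,0,0,0,0,0]]'
```

```text
time: 31.6
tool_pos: [484.7, 233.7, 59.4]
tcp_rot: [-180.0, 0.0, 5.3]
ft_force: [2.2, 1.6, 0.1]
finger_gap: 5.6
grip_force: 50.2
```

```bash
python3 -m handwheel '[[-1,0,0,0.1,0,0,0],[-0.48,0,0,0,0,0,0],[-0.48,0,0,0,0,0,0],[-0.48,0,0,0,0,0,0],[-0.48,0,0,0,0,0,0],[-0.48,0,0,-1,0,0,0],[-0.48,0,0,-3,0,0,0],[-0.48,0,0,-3,0,0,0],[-0.48,0,0,0,0,0,0],[-0.48,0,0,0,0,0,0],[-0.48,0,0,0,0,0,0]]'; python3 - <<'E'
from h import *
c,u,T=seat(3); s=sense(); R=rpy(s["tcp_rot"])
plan([(c+u*90,R),(c+u*90,T)])
E
```

```text
time: 32.52
tool_pos: [484.3, 233.6, 128.5]
tcp_rot: [-180.0, 0.1, 5.3]
ft_force: [-0.6, -0.3, 0.1]
finger_gap: 22.4
grip_force: 0.0
turn [0.0, 0.0, 0.0] n 0 each [0.0, 0.0, 0.0]  | shift cm [-5.97, 48.48, 0.45] m 13 each [-0.459, 3.729, 0.035]
turn [0.523, 0.009, 0.03] n 5 each [0.1047, 0.0019, 0.006]  | shift cm [0.0, 0.0, 0.0] m 0 each [0.0, 0.0, 0.0]
```

```bash
python3 -m handwheel '[[-0.48,-0.46,3.7,0,0,0,0],[-0.48,-0.46,3.7,0,0,0,0],[-0.48,-0.46,3.7,0,0,0,0],[-0.48,-0.46,3.7,0,0,0,0],[-0.48,-0.46,3.7,0,0,0,0],[-0.48,-0.46,3.7,0,0,0,0],[-0.48,-0.46,3.7,0,0,0,0],[-0.48,-0.46,3.7,0,0,0,0],[-0.48,-0.46,3.7,0,0,0,0],[-0.48,-0.46,3.7,0,0,0,0],[-0.48,-0.46,3.7,0,0,0,0],[-0.48,-0.46,3.7,0,0,0,0]]' >/dev/null &&
python3 -m handwheel '[[-0.48,-0.45,2.7,0,0,0,0],[-0.48,0,1.7,0,0,0,0],[-0.48,0,0,0,0.105,0.002,0.006],[-0.48,0,0,0,0.105,0.002,0.006],[-0.48,0,0,0,0.105,0.002,0.006],[-0.48,0,0,0,0.105,0.002,0.006],[-0.48,0,0,0,0.105,0.002,0.006],[-0.48,0,0,0,0,0,0],[-0.48,0,0,0,0,0,0],[-0.48,0,0,0,0,0,0]]' && python3 -m handwheel '[[-0.48,0,0,0,0,0,0],[-0.48,0,0,0,0,0,0],[-0.48,0,0,0,0,0,0]]'
python3 -c "
from h import *
look(3)"
```

```text
time: 34.35
tool_pos: [469.4, -257.4, 127.3]
tcp_rot: [-150.0, 0.1, 3.5]
ft_force: [0.1, -0.0, 0.4]
finger_gap: 22.3
grip_force: 0.0
time: 34.6
tool_pos: [470.2, -257.3, 129.3]
tcp_rot: [-150.1, -0.1, 3.6]
ft_force: [0.0, -0.2, 0.6]
finger_gap: 22.5
grip_force: 0.0
turn [0.001, -0.001, 0.002] n 1 each [0.0006, -0.0005, 0.0016]  | shift cm [-0.06, 0.02, 7.6] m 3 each [-0.019, 0.008, 2.533]
165 None 180 [320, 330] 195 [321, 330] 210 [321, 331] 225 [321, 331] 240 [321, 331] 255 None 270 None
```

Wheel at column 325.5, centred between the fingers. Descending.

```bash
python3 -m handwheel '[[-0.48,0,0,2.1,0,0,0],[-0.48,0,0,2.1,0,0,0],[-0.48,0,0,2,0,0,0],[-0.48,0,0,1.4,0,0,0],[-0.48,0,0,0,0,0,0],[-0.48,0,0,0,0,0,0],[-0.48,0,0,0,0,0,0]]' &&
python3 -m handwheel '[[-1,0,0,0,0,0,0],[-1,0,0,0,0,0,0],[-1,0,0,0,0,0,0],[-1,0,0,0,0,0,0],[-1,0,0,0,0,0,0],[-1,0,0,0,0,0,0],[-1,0,0,0,0,0,0],[-1,0,0,0,0,0,0]]' 50; python3 - <<'E'
from h import *
c,u,T=seat(3); q,S=slot(-32,95); s=sense()
p=np.array(s["tool_pos"]); R=rpy(s["tcp_rot"]); print("off",T.inv().apply(p-c)); p2=p+u*90
plan([(p2,R),(p2,S),(q,S)])
E
```

```text
time: 35.23
tool_pos: [468.1, -220.6, 63.6]
tcp_rot: [-150.0, -0.1, 3.5]
ft_force: [0.7, -0.1, -0.0]
finger_gap: 22.0
grip_force: 0.0
time: 35.9
tool_pos: [468.2, -220.2, 64.2]
tcp_rot: [-149.9, -0.1, 3.5]
ft_force: [-1.0, 2.4, 5.9]
finger_gap: 4.7
grip_force: 50.9
off [  0.88801354   0.02869448 -21.08215219]
turn [0.0, 0.0, 0.0] n 0 each [0.0, 0.0, 0.0]  | shift cm [0.02, -0.01, -9.0] m 3 each [0.005, -0.004, -3.0]
turn [-0.525, -0.01, -0.03] n 5 each [-0.105, -0.002, -0.0061]  | shift cm [0.0, 0.0, 0.0] m 0 each [0.0, 0.0, 0.0]
turn [0.0, 0.0, 0.0] n 0 each [0.0, 0.0, 0.0]  | shift cm [5.98, -46.32, 4.72] m 13 each [0.46, -3.563, 0.363]
```

```bash
python3 -m handwheel '[[-1,0,0,-1,0,0,0],[-1,0,0,-2,0,0,0],[-1,0,0,-3,0,0,0],[-1,0,0,-3,0,0,0],[-1,0,0,0,-0.105,-0.002,-0.006],[-1,0,0,0,-0.105,-0.002,-0.006],[-1,0,0,0,-0.105,-0.002,-0.006],[-1,0,0,0,-0.105,-0.002,-0.006],[-1,0,0,0,-0.105,-0.002,-0.006],[-1,0.2,-1.8,0,0,0,0],[-1,0.2,-1.8,0,0,0,0],[-1,0.46,-3.6,0,0,0,0]]' >/dev/null &&
python3 -m handwheel '[[-1,0.46,-3.6,0,0,0,0],[-1,0.46,-3.6,0,0,0,0],[-1,0.46,-3.6,0,0,0,0],[-1,0.46,-3.6,0,0,0,0],[-1,0.46,-3.6,0,0,0,0],[-1,0.46,-3.6,0,0,0,0],[-1,0.46,-3.6,0,0,0,0],[-1,0.46,-3.6,0,0,0,0],[-1,0.46,-3.6,0,0,0,0],[-1,0.46,-3.6,0,0,0,0],[-1,0.3,-2.1,0,0,0,0],[-1,0.22,-1.02,0,0,0,0]]' >/dev/null&&
python3 -m handwheel '[[-1,0,0,2,0,0,0],[-1,0,0,1.9,0,0,0],[-1,0,0,0.8,0,0,0],[-1,0,0,0,0,0,0],[-1,0,0,0,0,0,0],[-1,0,0,0,0,0,0],[-1,0,0,0,0,0,0],[-1,0,0,0,0,0,0]]'
python3 -c "
from h import *
slotlook(-32,90,'w8')"
```

```text
time: 38.57
tool_pos: [487.9, 201.9, 94.5]
tcp_rot: [-180.0, -0.0, 5.3]
ft_force: [-0.4, -0.3, -1.3]
finger_gap: 4.9
grip_force: 50.3
turn [-0.0, 0.0, -0.001] n 1 each [-0.0004, 0.0001, -0.0007]  | shift cm [0.0, 0.03, 0.43] m 1 each [0.0, 0.028, 0.428]
```

```bash
python3 -m handwheel '[[-1,0,0.02,0.9,0,0,0],[-1,0,0,0.4,0,0,0],[-1,0,0,0.4,0,0,0],[-1,0,0,0.4,0,0,0],[-1,0,0,0,0,0,0],[-1,0,0,0,0,0,0],[-1,0,0,0,0,0,0]]'
```

```text
time: 39.2
tool_pos: [487.0, 201.7, 72.2]
tcp_rot: [-180.0, 0.1, 5.3]
ft_force: [0.1, 0.5, -0.9]
finger_gap: 4.8
grip_force: 50.3
```

```bash
python3 -m handwheel '[[-1,0,0,0.4,0,0,0],[-1,0,0,0.4,0,0,0],[-1,0,0,0.3,0,0,0],[-1,0,0,0.1,0,0,0],[-1,0,0,0,0,0,0],[-1,0,0,0,0,0,0]]'
```

```text
time: 39.7
tool_pos: [488.3, 201.9, 61.3]
tcp_rot: [-180.0, -0.1, 5.3]
ft_force: [1.0, 0.0, 4.8]
finger_gap: 4.9
grip_force: 51.3
```

Home (z 61.3 = 40 + 21). Release and go for the fifth.

```bash
python3 -m handwheel '[[-0.48,0,0,0,0,0,0],[-0.48,0,0,0,0,0,0],[-0.48,0,0,0,0,0,0],[-0.48,0,0,0,0,0,0],[-0.48,0,0,-1,0,0,0],[-0.48,0,0,-3,0,0,0],[-0.48,0,0,-2.8,0,0,0],[-0.48,0,0,0,0,0,0],[-0.48,0,0,0,0,0,0],[-0.48,0,0,0,0,0,0]]'; python3 - <<'E'
from h import *
c,u,T=seat(4); s=sense(); R=rpy(s["tcp_rot"])
plan([(c+u*90,R),(c+u*90,T)])
E
```

```text
time: 40.53
tool_pos: [487.1, 201.7, 128.5]
tcp_rot: [-180.0, 0.1, 5.3]
ft_force: [0.3, -0.9, -0.8]
finger_gap: 21.9
grip_force: 0.0
turn [0.0, 0.0, 0.0] n 0 each [0.0, 0.0, 0.0]  | shift cm [-5.82, 41.08, 0.46] m 11 each [-0.529, 3.734, 0.042]
turn [0.523, 0.009, 0.03] n 5 each [0.1047, 0.0019, 0.006]  | shift cm [0.0, 0.0, 0.0] m 0 each [0.0, 0.0, 0.0]
```

```bash
python3 -m handwheel '[[-0.48,-0.53,3.7,0,0,0,0],[-0.48,-0.53,3.7,0,0,0,0],[-0.48,-0.53,3.7,0,0,0,0],[-0.48,-0.53,3.7,0,0,0,0],[-0.48,-0.53,3.7,0,0,0,0],[-0.48,-0.53,3.7,0,0,0,0],[-0.48,-0.53,3.7,0,0,0,0],[-0.48,-0.53,3.7,0,0,0,0],[-0.48,-0.53,3.7,0,0,0,0],[-0.48,-0.53,3.7,0,0,0,0],[-0.48,-0.52,2.7,0,0,0,0],[-0.48,0,1.7,0,0,0,0]]' >/dev/null &&
python3 -m handwheel '[[-0.48,0,0,0,0.105,0.002,0.006],[-0.48,0,0,0,0.105,0.002,0.006],[-0.48,0,0,0,0.105,0.002,0.006],[-0.48,0,0,0,0.105,0.002,0.006],[-0.48,0,0,0,0.105,0.002,0.006],[-0.48,0,0,0,0,0,0],[-0.48,0,0,0,0,0,0],[-0.48,0,0,0,0,0,0],[-0.48,0,0,0,0,0,0],[-0.48,0,0,0,0,0,0],[-0.48,0,0,0,0,0,0]]'
python3 -c "
from h import *
look(4)"
```

```text
time: 42.45
tool_pos: [467.7, -215.3, 129.3]
tcp_rot: [-150.0, -0.1, 3.6]
ft_force: [0.1, -1.2, -0.3]
finger_gap: 22.4
grip_force: 0.0
turn [0.0, -0.0, 0.002] n 1 each [0.0004, -0.0005, 0.0015]  | shift cm [-0.05, 0.03, 7.59] m 2 each [-0.027, 0.013, 3.797]
165 None 180 [320, 330] 195 [321, 330] 210 [321, 331] 225 [320, 331] 240 [321, 331] 255 None 270 None
```

```bash
python3 -m handwheel '[[-0.48,0,0,2.1,0,0,0],[-0.48,0,0,2.1,0,0,0],[-0.48,0,0,2,0,0,0],[-0.48,0,0,1.4,0,0,0],[-0.48,0,0,0,0,0,0],[-0.48,0,0,0,0,0,0],[-0.48,0,0,0,0,0,0]]' &&
python3 -m handwheel '[[-1,0,0,0,0,0,0],[-1,0,0,0,0,0,0],[-1,0,0,0,0,0,0],[-1,0,0,0,0,0,0],[-1,0,0,0,0,0,0],[-1,0,0,0,0,0,0],[-1,0,0,0,0,0,0],[-1,0,0,0,0,0,0]]' 50; python3 - <<'E'
from h import *
c,u,T=seat(4); q,S=slot(-64,95); s=sense()
p=np.array(s["tool_pos"]); R=rpy(s["tcp_rot"]); print("off",T.inv().apply(p-c)); p2=p+u*90
plan([(p2,R),(p2,S),(q,S)])
E
```

```text
time: 43.08
tool_pos: [465.6, -178.6, 63.7]
tcp_rot: [-150.0, -0.1, 3.5]
ft_force: [0.7, 0.0, -0.5]
finger_gap: 22.3
grip_force: 0.0
time: 43.75
tool_pos: [465.8, -178.2, 64.2]
tcp_rot: [-149.9, -0.1, 3.5]
ft_force: [-0.2, 3.0, 5.7]
finger_gap: 5.1
grip_force: 51.2
off [ 9.74501724e-01  2.59968897e-03 -2.10620329e+01]
turn [0.0, 0.0, 0.0] n 0 each [0.0, 0.0, 0.0]  | shift cm [0.02, -0.01, -9.0] m 3 each [0.005, -0.005, -3.0]
turn [-0.525, -0.01, -0.03] n 5 each [-0.105, -0.002, -0.0061]  | shift cm [0.0, 0.0, 0.0] m 0 each [0.0, 0.0, 0.0]
turn [0.0, 0.0, 0.0] n 0 each [0.0, 0.0, 0.0]  | shift cm [5.84, -38.92, 4.72] m 11 each [0.531, -3.538, 0.429]
```

```bash
python3 -m handwheel '[[-1,0,0,-1,0,0,0],[-1,0,0,-2,0,0,0],[-1,0,0,-3,0,0,0],[-1,0,0,-3,0,0,0],[-1,0,0,0,-0.105,-0.002,-0.006],[-1,0,0,0,-0.105,-0.002,-0.006],[-1,0,0,0,-0.105,-0.002,-0.006],[-1,0,0,0,-0.105,-0.002,-0.006],[-1,0,0,0,-0.105,-0.002,-0.006],[-1,0.25,-1.8,0,0,0,0],[-1,0.25,-1.8,0,0,0,0],[-1,0.53,-3.6,0,0,0,0]]' >/dev/null &&
python3 -m handwheel '[[-1,0.53,-3.6,0,0,0,0],[-1,0.53,-3.6,0,0,0,0],[-1,0.53,-3.6,0,0,0,0],[-1,0.53,-3.6,0,0,0,0],[-1,0.53,-3.6,0,0,0,0],[-1,0.53,-3.6,0,0,0,0],[-1,0.53,-3.6,0,0,0,0],[-1,0.53,-3.6,0,0,0,0],[-1,0.35,-2,0,0,0,0],[-1,0.22,-0.92,0,0,0,0]]' >/dev/null&&
python3 -m handwheel '[[-1,0,0,2,0,0,0],[-1,0,0,1.9,0,0,0],[-1,0,0,0.8,0,0,0],[-1,0,0,0,0,0,0],[-1,0,0,0,0,0,0],[-1,0,0,0,0,0,0],[-1,0,0,0,0,0,0],[-1,0,0,0,0,0,0]]'
python3 -c "
from h import *
slotlook(-64,90,'w9')"
```

```text
time: 46.25
tool_pos: [490.8, 170.0, 94.6]
tcp_rot: [-180.0, -0.0, 5.3]
ft_force: [0.1, 0.5, -0.5]
finger_gap: 4.7
grip_force: 50.6
turn [-0.0, 0.0, -0.001] n 1 each [-0.0003, 0.0002, -0.0007]  | shift cm [0.01, 0.02, 0.44] m 1 each [0.006, 0.021, 0.437]
```

```bash
python3 -m handwheel '[[-1,0,0.02,0.9,0,0,0],[-1,0,0,0.4,0,0,0],[-1,0,0,0.4,0,0,0],[-1,0,0,0.4,0,0,0],[-1,0,0,0,0,0,0],[-1,0,0,0,0,0,0],[-1,0,0,0,0,0,0]]'
```

```text
time: 46.88
tool_pos: [489.9, 169.8, 72.3]
tcp_rot: [-180.0, 0.1, 5.3]
ft_force: [-0.9, 0.3, -0.4]
finger_gap: 4.9
grip_force: 50.6
```

```bash
python3 -m handwheel '[[-1,0,0,0.4,0,0,0],[-1,0,0,0.4,0,0,0],[-1,0,0,0.3,0,0,0],[-1,0,0,0.1,0,0,0],[-1,0,0,0,0,0,0],[-1,0,0,0,0,0,0]]'
```

```text
time: 47.38
tool_pos: [491.5, 170.1, 61.3]
tcp_rot: [-180.0, -0.1, 5.3]
ft_force: [4.7, 1.4, 2.6]
finger_gap: 4.7
grip_force: 51.3
```

```bash
python3 -m handwheel '[[-0.48,0,0,0,0,0,0],[-0.48,0,0,0,0,0,0],[-0.48,0,0,0,0,0,0],[-0.48,0,0,0,0,0,0],[-0.48,0,0,-1,0,0,0],[-0.48,0,0,-3,0,0,0],[-0.48,0,0,-4,0,0,0],[0,0,0,-4,0,0,0],[0,0,0,-4,0,0,0],[0,0,0,-2,0,0,0],[0,0,0,0,0,0,0],[0,0,0,0,0,0,0]]' && python3 -m handwheel '[[0.4,-2.5,3,0,0,0,0],[0.4,-2.5,3,0,0,0,0],[0.4,-2.5,3,0,0,0,0],[0.4,0,3,0,0,0,0],[0.4,0,3,0,0,0,0],[0.4,0,3,0,0,0,0],[0.4,0,2,0,0,0,0],[0.4,0,0,0,0,0,0],[0.4,0,0,0,0,0,0],[0.4,0,0,0,0,0,0]]'
python3 - <<'E'
from h import *
for n in("top","wrist","scene"):
    p=snapshot(n)
    if n=="top": cv2.imwrite("pics/t2.png",cv2.resize(p["image"][80:330,150:510],None,fx=2.2,fy=2.2,interpolation=2)[:,:,::-1])
    for q in("keeper","keeper_grip","wheel_a"): print(n,q,[(np.round(d["location"]).tolist(),round(d["conf"],2)) for d in place_of(p,q) if d["conf"]>.4])
E
```

```text
time: 48.38
tool_pos: [491.1, 170.1, 242.8]
tcp_rot: [-180.0, -0.1, 5.3]
ft_force: [0.6, 0.1, -0.8]
finger_gap: 42.4
grip_force: 0.0
time: 49.22
tool_pos: [433.1, -35.7, 239.2]
tcp_rot: [-179.9, 0.2, 5.3]
ft_force: [0.0, -0.6, 1.2]
finger_gap: 59.9
grip_force: 0.0
top keeper [([149.0, -295.0, 7.0], 0.96), ([349.0, -275.0, 7.0], 0.95), ([662.0, -115.0, 8.0], 0.83), ([248.0, -279.0, -4.0], 0.77), ([662.0, 86.0, 9.0], 0.6), ([660.0, -13.0, -1.0], 0.58), ([478.0, 264.0, 38.0], 0.54)]
top keeper_grip [([250.0, -284.0, 38.0], 0.96), ([659.0, -10.0, 42.0], 0.88)]
top wheel_a [([490.0, 207.0, 41.0], 0.63), ([478.0, 263.0, 43.0], 0.6), ([475.0, 300.0, 40.0], 0.47), ([480.0, 237.0, 45.0], 0.47), ([488.0, 166.0, 39.0], 0.45)]
wrist keeper [([346.0, -275.0, 11.0], 0.96), ([251.0, -282.0, 1.0], 0.72)]
wrist keeper_grip [([251.0, -283.0, 39.0], 0.58)]
wrist wheel_a [([485.0, 204.0, 42.0], 0.94), ([480.0, 231.0, 43.0], 0.93), ([490.0, 170.0, 37.0], 0.83)]
scene keeper [([657.0, -110.0, 7.0], 0.95), ([664.0, 87.0, 8.0], 0.81), ([346.0, -273.0, 7.0], 0.77), ([661.0, -14.0, 1.0], 0.66), ([145.0, -290.0, 8.0], 0.63), ([251.0, -280.0, -0.0], 0.56)]
scene keeper_grip [([246.0, -286.0, 38.0], 0.93), ([660.0, -10.0, 43.0], 0.84), ([477.0, 298.0, 43.0], 0.65), ([485.0, 199.0, 39.0], 0.57)]
scene wheel_a [([476.0, 263.0, 44.0], 0.73), ([483.0, 230.0, 42.0], 0.65), ([486.0, 202.0, 41.0], 0.61), ([468.0, 42.0, 3.0], 0.61), ([475.0, 297.0, 43.0], 0.55), ([488.0, 168.0, 39.0], 0.55)]
```

View pics/t2.png

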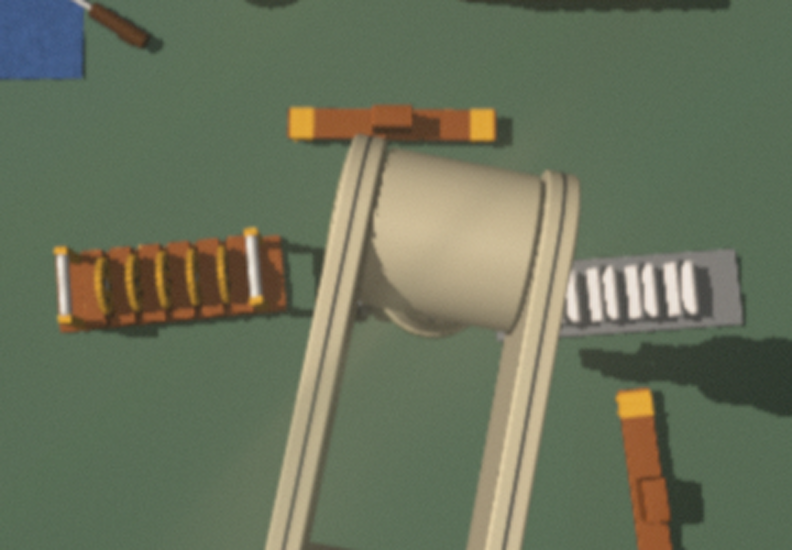

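The top crop shows the stand empty and five wheels in the rack (x ≈ 100–222, y ≈ 275). The keeper lies at (392,123), where it was. Moving over it for a near look.

```bash
python3 - <<'E'
from h import *
a=np.radians(89); T=frame([-np.cos(a),-np.sin(a),0],[0,0,-1]); plan([([610,-12,250],T)])
E
```

```text
turn [0.0, 0.002, 0.11] n 1 each [0.0001, 0.0017, 0.1098]  | shift cm [17.56, -2.72, -0.95] m 5 each [3.512, -0.544, -0.19]
```

```bash
python3 -m handwheel '[[0.5,0,0,0,0,0.002,0.11],[0.5,2.5,-0.4,-0.14,0,0,0],[0.5,3.5,-0.55,-0.19,0,0,0],[0.5,3.5,-0.55,-0.19,0,0,0],[0.5,3.5,-0.55,-0.19,0,0,0],[0.5,3,-0.45,-0.17,0,0,0],[0.5,1.5,-0.25,-0.09,0,0,0],[0.5,0,0,0,0,0,0],[0.5,0,0,0,0,0,0],[0.5,0,0,0,0,0,0],[0.5,0,0,0,0,0,0]]'
python3 - <<'E'
from h import *
p=snapshot("wrist"); cv2.imwrite("pics/k1.png",p["image"][:,:,::-1])
for q in("keeper","keeper_grip"): print(q,[(np.round(d["location"]).tolist(),round(d["conf"],2)) for d in place_of(p,q) if d["conf"]>.4])
# brass clip caps: bar top z 21.4
hsv=cv2.cvtColor(p["image"],cv2.COLOR_RGB2HSV); m=((hsv[...,0]>16)&(hsv[...,0]<32)&(hsv[...,1]>150)&(hsv[...,2]>120)).astype(np.uint8)
n,l,st,c=cv2.connectedComponentsWithStats(m)
C=[ray(p,c[i],21.4)[0] for i in range(1,n) if st[i,4]>200]
print([(c[i].round(),st[i].tolist()) for i in range(1,n) if st[i,4]>200],np.round(C,1))
if len(C)==2: A,B=sorted(C,key=lambda v:-v[1]); d=A-B; print("mid",(A+B)/2,"sep",np.hypot(*d[:2]),"yaw",np.degrees(np.arctan2(d[1],d[0])))
E
```

```text
time: 50.73
tool_pos: [608.5, -12.0, 250.2]
tcp_rot: [180.0, 0.0, -1.0]
ft_force: [-0.1, 0.3, 0.4]
finger_gap: 64.2
grip_force: 0.0
keeper [([660.0, 87.0, 8.0], 0.94), ([661.0, -13.0, -3.0], 0.86), ([658.0, -114.0, 8.0], 0.85)]
keeper_grip [([662.0, -15.0, 37.0], 0.72)]
[(array([224., 111.]), [210, 93, 29, 36, 912]), (array([425., 110.]), [411, 93, 30, 36, 944]), (array([152., 276.]), [146, 247, 16, 56, 333]), (array([121., 278.]), [114, 250, 19, 55, 332]), (array([284., 272.]), [265, 253, 40, 41, 920]), (array([ 91., 283.]), [84, 254, 24, 54, 339]), (array([ 62., 286.]), [54, 256, 25, 55, 338]), (array([ 30., 292.]), [23, 268, 21, 46, 274])] [[ 662.7   87.7   21.4]
 [ 659.4 -112.4   21.4]
 [ 476.1  193.4   21.4]
 [ 473.8  230.2   21.4]
 [ 479.1   38.5   21.4]
 [ 467.6  266.4   21.4]
 [ 465.2  301.6   21.4]
 [ 456.5  342.    21.4]]
```

View pics/k1.png

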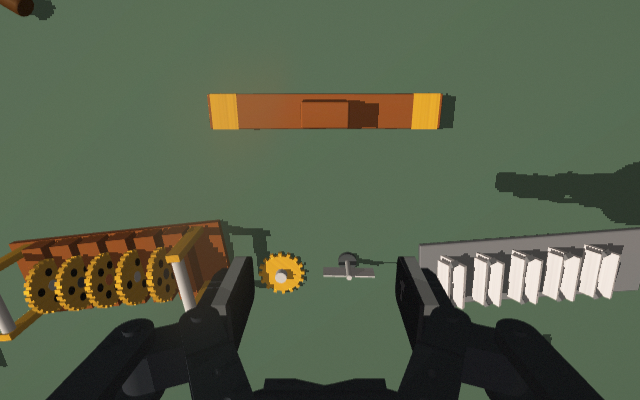

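The keeper's clip caps at (224,111) and (425,110) give a mid-point of (661,-12.4), separation 200.1 mm (nominal 200) and yaw 89.05°. Going to grasp the block.

```bash
python3 -m handwheel '[[0.5,2.6,0,3,0,0,0],[0.5,2.7,0,4,0,0,0],[0.5,0,0,4,0,0,0],[0.5,0,0,3,0,0,0],[0.5,0,0,2,0,0,0],[0.5,0,0,0,0,0,0],[0.5,0,0,0,0,0,0],[0.5,0,0,0,0,0,0],[0.5,0,0,0,0,0,0]]'; python3 - <<'E'
from h import *
p=snapshot("wrist"); cv2.imwrite("pics/k2.png",p["image"][:,:,::-1])
a=np.radians(89.05); T=frame([-np.cos(a),-np.sin(a),0],[0,0,-1]); plan([([661.2,-12.4,42],T)])
E
```

```text
time: 51.63
tool_pos: [660.6, -13.0, 99.1]
tcp_rot: [180.0, -0.3, -1.0]
ft_force: [-0.2, 0.1, 0.3]
finger_gap: 63.8
grip_force: 0.0
turn [0.0, -0.005, -0.001] n 1 each [0.0004, -0.005, -0.0013]  | shift cm [0.07, -0.06, 5.7] m 2 each [0.034, -0.028, 2.848]
```

View pics/k2.png

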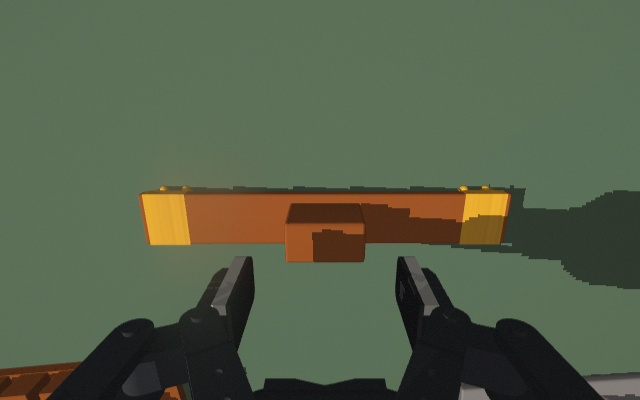

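Block at columns 286–365 (centre 325), fingers centred at 325. Descend and grip.

```bash
python3 -m handwheel '[[0.5,0.07,-0.04,2,0,0,0],[0.5,0,0,2,0,0,0],[0.5,0,0,1,0,0,0],[0.5,0,0,0.6,0,0,0],[0.5,0,0,0,0,0,0],[0.5,0,0,0,0,0,0],[0.5,0,0,0,0,0,0]]' && python3 -m handwheel '[[-0.5,0,0,0,0,0,0],[-0.5,0,0,0,0,0,0],[-0.5,0,0,0,0,0,0],[-0.5,0,0,0,0,0,0],[-0.5,0,0,0,0,0,0],[-0.5,0,0,0,0,0,0],[-0.5,0,0,0,0,0,0]]' 90
```

```text
time: 52.27
tool_pos: [660.5, -12.5, 41.3]
tcp_rot: [180.0, -0.1, -1.0]
ft_force: [-1.3, 0.4, 0.5]
finger_gap: 63.8
grip_force: 0.0
time: 52.85
tool_pos: [660.6, -12.4, 41.3]
tcp_rot: [180.0, -0.2, -1.0]
ft_force: [-0.2, 0.7, 6.7]
finger_gap: 42.7
grip_force: 91.6
```

```bash
python3 -m handwheel '[[-0.5,0,0,-1,0,0,0],[-0.5,0,0,-2,0,0,0],[-0.5,0,0,-3,0,0,0],[-0.5,0,0,-3,0,0,0],[-0.5,0,0,-2,0,0,0],[-0.5,0,0,-1,0,0,0],[-0.5,0,0,0,0,0,-0.055],[-0.5,0,0,0,0,0,-0.055],[-0.5,0,0,0,0,0,0],[-0.5,0,0,0,0,0,0],[-0.5,0,0,0,0,0,0]]'; python3 - <<'E'
from h import *
q,S=slot(0,150); plan([(q,S)]); print(sense()['finger_gap'])
E
```

```text
time: 53.77
tool_pos: [658.8, -12.3, 158.7]
tcp_rot: [-180.0, 0.1, 5.2]
ft_force: [1.2, 0.7, -1.9]
finger_gap: 42.7
grip_force: 91.3
turn [-0.0, 0.001, -0.002] n 1 each [-0.0003, 0.0015, -0.0022]  | shift cm [-15.05, -26.08, 0.87] m 8 each [-1.882, -3.26, 0.109]
42.68332365261401
```

```bash
python3 -m handwheel '[[-0.5,-0.9,-1.56,0,0,0,-0.002],[-0.5,-1.5,-2.6,0,0,0,0],[-0.5,-1.8,-3.13,0,0,0,0],[-0.5,-1.96,-3.39,0,0,0,0],[-0.5,-1.96,-3.39,0,0,0,0],[-0.5,-1.96,-3.39,0,0,0,0],[-0.5,-1.8,-3.13,0,0,0,0],[-0.5,-1.5,-2.6,0,0,0,0],[-0.5,-1.05,-1.83,0,0,0,0],[-0.5,-0.6,-1.04,0,0,0,0],[-0.5,0,0,0.5,0,0,0],[-0.5,0,0,0,0,0,0]]' && python3 -m handwheel '[[-0.5,0,0,0,0,0,0],[-0.5,0,0,0,0,0,0],[-0.5,0,0,0,0,0,0],[-0.5,0,0,0,0,0,0]]'; python3 - <<'E'
from h import *
q,S=slot(0,125); plan([(q,S)])
p=snapshot("wrist"); cv2.imwrite("pics/k3.png",p["image"][:,:,::-1])
E
```

```text
time: 54.77
tool_pos: [484.9, 232.8, 153.6]
tcp_rot: [180.0, 0.0, 5.4]
ft_force: [-0.4, -0.1, -1.5]
finger_gap: 42.6
grip_force: 91.6
time: 55.1
tool_pos: [485.9, 232.2, 154.7]
tcp_rot: [180.0, -0.0, 5.3]
ft_force: [0.6, 0.3, -1.8]
finger_gap: 43.0
grip_force: 91.6
turn [0.0, -0.0, 0.0] n 1 each [0.0002, -0.0003, 0.0001]  | shift cm [-0.1, -0.14, 2.97] m 1 each [-0.098, -0.137, 2.968]
```

View pics/k3.png

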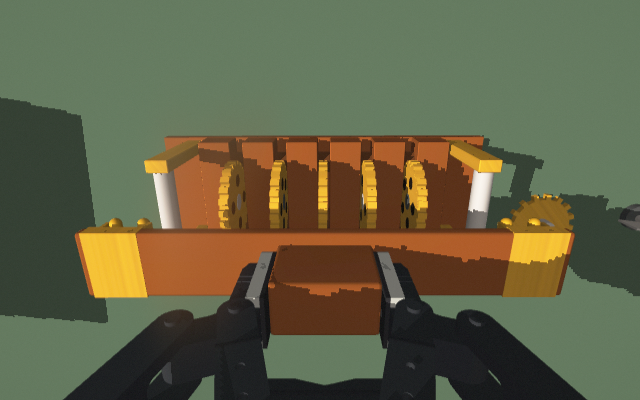

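The keeper bulbs (mid column 325) against the rails (mid 323.5) say shift about 1 mm in -y, which agrees with the plan (-1.3 mm). Wheels all upright. Lower to just above the rails and look again.

```bash
python3 -m handwheel '[[-0.5,-0.1,-0.13,0.5,0,0,0],[-0.5,0,0,1,0,0,0],[-0.5,0,0,1,0,0,0],[-0.5,0,0,0.5,0,0,0],[-0.5,0,0,0,0,0,0],[-0.5,0,0,0,0,0,0],[-0.5,0,0,0,0,0,0],[-0.5,0,0,0,0,0,0]]'; python3 - <<'E'
from h import *
q,S=slot(0,103); plan([(q,S)])
p=snapshot("wrist"); cv2.imwrite("pics/k4.png",p["image"][:,:,::-1])
E
```

```text
time: 55.82
tool_pos: [484.6, 234.4, 125.1]
tcp_rot: [-180.0, -0.1, 5.4]
ft_force: [0.2, 0.0, -1.2]
finger_gap: 42.9
grip_force: 91.6
turn [-0.0, -0.001, 0.002] n 1 each [-0.0002, -0.0011, 0.0017]  | shift cm [0.02, 0.09, 2.21] m 1 each [0.016, 0.088, 2.214]
```

View pics/k4.png

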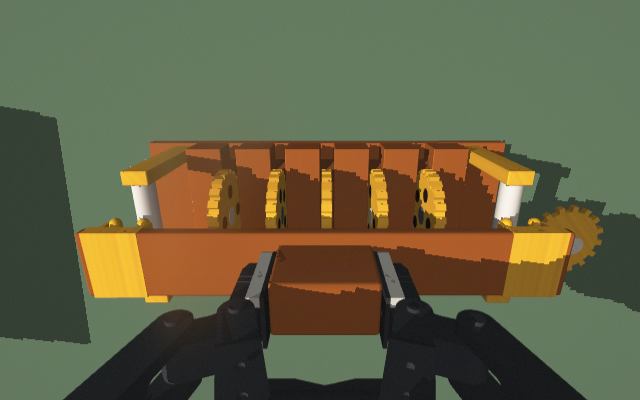

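```bash
python3 -m handwheel '[[-0.5,0,0.1,0,0,0,0],[-0.5,0,0,0.5,0,0,0],[-0.5,0,0,0.5,0,0,0],[-0.5,0,0,0.3,0,0,0],[-0.5,0,0,0.2,0,0,0],[-0.5,0,0,0,0,0,0],[-0.5,0,0,0,0,0,0],[-0.5,0,0,0,0,0,0]]' &&python3 -m handwheel '[[-0.5,0,0,0.2,0,0,0],[-0.5,0,0,0.2,0,0,0],[-0.5,0,0,0,0,0,0],[-0.5,0,0,0,0,0,0]]' 110
```

```text
time: 56.53
tool_pos: [485.1, 233.2, 110.3]
tcp_rot: [180.0, -0.1, 5.4]
ft_force: [1.2, -1.2, 5.9]
finger_gap: 42.8
grip_force: 92.5
time: 56.87
tool_pos: [483.5, 232.9, 104.2]
tcp_rot: [180.0, 0.1, 5.4]
ft_force: [3.0, -1.3, -6.7]
finger_gap: 42.8
grip_force: 112.1
```

```bash
python3 -m handwheel '[[-0.5,0,0,0.2,0,0,0],[-0.5,0,0,0.2,0,0,0],[-0.5,0,0,0.2,0,0,0],[-0.5,0,0,0,0,0,0],[-0.5,0,0,0,0,0,0]]'
```

```text
time: 57.28
tool_pos: [484.0, 233.1, 102.8]
tcp_rot: [180.0, 0.0, 5.4]
ft_force: [-16.1, -9.0, 29.4]
finger_gap: 42.7
grip_force: 116.3
```

z = 102.8 matches the home value of 102.9, with 29 N of support. Relax, release, retreat and check.

```bash
python3 -m handwheel '[[-0.5,0,0,-0.2,0,0,0],[-0.5,0,0,-0.2,0,0,0],[-0.5,0,0,0,0,0,0],[0.5,0,0,0,0,0,0],[0.5,0,0,0,0,0,0],[0.5,0,0,0,0,0,0],[0.5,0,0,0,0,0,0],[0.5,0,0,-1,0,0,0],[0.5,0,0,-3,0,0,0],[0.5,0,0,-4,0,0,0],[0.5,0,0,-4,0,0,0],[0.5,-2,0,-2,0,0,0]]' && python3 -m handwheel '[[0.5,-3,2,0,0,0,0],[0.5,-3,2,0,0,0,0],[0.5,0,0,0,0,0,0],[0.5,0,0,0,0,0,0],[0.5,0,0,0,0,0,0]]'; python3 - <<'E'
from h import *
p=snapshot("scene"); a=cv2.resize(p["image"][150:250,340:480],None,fx=4,fy=4,interpolation=2)
for q in("keeper_a","keeper","keeper_grip"): print(q,[(np.round(d["location"]).tolist(),round(d["conf"],2)) for d in place_of(p,q) if d["conf"]>.4])
p=snapshot("wrist"); b=cv2.resize(p["image"],(560,350)); cv2.imwrite("pics/f.png",np.vstack([a[:250+150],b])[:600*2,:,::-1][:600])
cv2.imwrite("pics/f.png",np.vstack([cv2.resize(a,(420,300)),cv2.resize(b,(420,300))])[:,:,::-1])
for q in("keeper_a","keeper","keeper_grip"): print(q,[(np.round(d["location"]).tolist(),round(d["conf"],2)) for d in place_of(p,q) if d["conf"]>.4])
E
```

```text
time: 58.28
tool_pos: [467.7, 231.9, 250.3]
tcp_rot: [-179.9, -0.5, 5.3]
ft_force: [2.2, 1.0, 1.4]
finger_gap: 63.9
grip_force: 0.0
time: 58.7
tool_pos: [408.9, 186.1, 244.8]
tcp_rot: [-180.0, -0.1, 5.4]
ft_force: [0.3, -0.1, 0.1]
finger_gap: 64.3
grip_force: 0.0
keeper_a [([490.0, 137.0, 69.0], 0.95), ([248.0, -284.0, -0.0], 0.78), ([147.0, -294.0, 5.0], 0.78), ([475.0, 332.0, 68.0], 0.76), ([345.0, -271.0, 6.0], 0.69), ([483.0, 234.0, 65.0], 0.62), ([471.0, 332.0, 70.0], 0.5)]
keeper [([490.0, 137.0, 69.0], 0.95), ([248.0, -284.0, -0.0], 0.78), ([147.0, -294.0, 5.0], 0.78), ([475.0, 332.0, 68.0], 0.76), ([345.0, -271.0, 6.0], 0.69), ([483.0, 234.0, 65.0], 0.62), ([471.0, 332.0, 70.0], 0.5)]
keeper_grip [([247.0, -284.0, 37.0], 0.78), ([484.0, 237.0, 102.0], 0.56)]
keeper_a [([493.0, 133.0, 70.0], 0.72), ([474.0, 332.0, 69.0], 0.71), ([482.0, 233.0, 62.0], 0.6)]
keeper [([493.0, 133.0, 70.0], 0.72), ([474.0, 332.0, 69.0], 0.71), ([482.0, 233.0, 62.0], 0.6)]
keeper_grip [([480.0, 233.0, 99.0], 0.93)]
```

View pics/f.png

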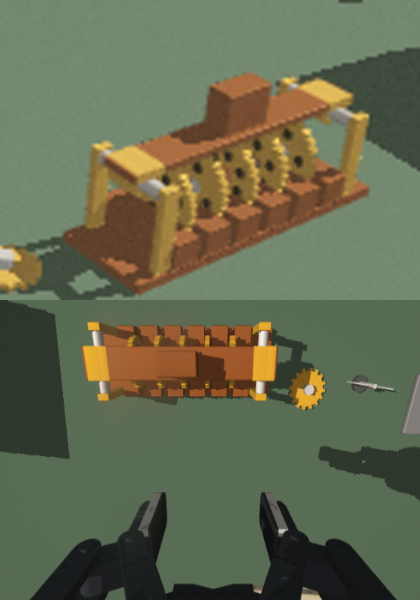

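The picture shows the keeper level on both rails. Both clip points measure 69–70 mm high (home is 70), with all five wheels upright under the bar and the bystanders in place. Handing in.

```bash
python3 -c "
from bench import *
print(hand_in())"
```

```text
the job is handed in; nothing more can be done
None
```

All five brass wheels stand in the cherry rack with the keeper bar snapped home over both rails, and the job was handed in at about 59 s; hand-in returned no verdict.

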